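# Uncap the sealer pump at the marble inlay bench

## Robot

A 7-joint arm with a two-finger parallel gripper is mounted at the origin on the work surface. World frame = base frame: x ahead of the robot, y to its left, z up, the work surface at z = 0. Lengths are in m, angles in rad, forces in N, time in s.
With the tool pointing down it reaches from about 0.425 to 0.875 m from the base axis. Payload 9.9 kg.
Tool frame: the origin (TCP) lies at the very end of the fingers, on their centre line; the grasp point (between the pads) lies 19 mm behind it (r.grip_point_offset is the distance from the TCP to the grasp point, in m); z points along the fingers, y is the line along which they close (so a half turn about z gives the same grasp; the last joint's range is limited). The gripper opens to 85 mm and grips with 20 to 120 N. Pads are 22 mm wide; open, the fingers measure 114 mm over their backs; the gripper's body (76 mm by 85 mm) begins 54 mm behind the grasp point. The pads swing forward as they close: fully open they stand 13 mm farther back than shut.
Start: joints at [1.259, 0.576, 0.025, 1.437, -0.015, 1.129, -0.057], TCP at [0.152, -0.658, 0.231] pointing down, gripper open.
Joint ranges: [-2.76, 2.76], [-0.34, 2.15], [-1.52, 1.57], [0.19, 2.46], [-1.09, 4.23], [0.17, 1.99], [-2.82, 2.82]. Speed limits (rad/s): [2.22, 2.22, 3.01, 3.01, 3.14, 3.14, 3.14].

## Interface

Orientations are given as a unit quaternion [x, y, z, w].
In Python, from workcell import r gives the robot as it stands.
- The arm moves only by the tool arm_command, never from a script. Its argument "commands" is a list of rows, each an object of numbers: "tx", "ty", "tz": the shift along the tool's x, y, z each as a share of 0.4 m, from -1 to 1; "wx", "wy", "wz": the turn, a rotation vector about the tool's x, y, z each as a share of 180 degrees, from -1 to 1; "gripper": the opening, from -1 (shut) to 1 (fully open). A call has 1 to 8 rows; each row shifts and turns the commanded pose from where the row before left it, along the tool's axes as they then stand; what a row does not reach is not made up. A row lasts 1/12 s, in which the tool goes at most 41.7 mm and 7.16 degrees, less where a joint would pass 70% of its speed; a pose out of reach is approached as far as the arm can. A call with a number of a shift or a turn outside -1 to 1 is refused whole. A call with a gripper value outside its range is refused whole. The fingers move at their own pace and stop on an object; "force" is the grip in N (left out, the last holds). Time passes only in rows, so rows that do not move let the fingers close. It gives the time, the measured TCP pose, the force, the opening and the grip force at its end, in the units of the state.
- r.observe(): the state, without advancing time (a new reading comes with each control period).
- r.capture(name): name is "scene" or "top" or "wrist"; returns a dict with "color" (384x512x3 uint8, red, green, blue), "z_map" (384x512 float32, m along the optical axis (not along the pixel's ray), 0 where there is no reading), "camera_matrix" (3x3 intrinsics, pixels), "eye" and "orientation" of the camera in the world. Camera axes: x right, y up, looking along -z (the intrinsics and any distortion apply to the point x, -y, -z); pixel columns grow to the right and rows downward; lengths in m; the calibration is good to about 2 mm. A picture is of the moment at which its call begins.
- r.sign_off(): hands the job in; it is judged then, once.
The state is a dict: "clock": time; "q": joint angles; "qvel": joint speeds; "joint_efforts": joint torques, N m; "ee_pos": TCP position; "orientation": TCP orientation; "contact_force": force on the tool from outside, world axes, zero at the start; "wrist_torque": the same for the moment, N m; "gripper_width": finger opening in m; "grasp_force": force on a finger pad.
Only numpy, scipy, OpenCV 4.12 (cv2) and the standard library are available. Lean on these libraries where they do the work, as an engineer would, in place of code of your own. Each camera call takes 0.05 s, during which the arm holds its last target. There are 200 camera calls.

## Task

Get the sealer pump bottle in the caddy ready for the inlay panel: lift its oblong cap off, stand the cap mouth down, fully home in the empty bay of the cap rack, then push the pump head right down and let it come back up. Always set the cap down gently, never drop it; do not touch the freshly set marble panel, and leave the tins, the round cap and the bowl where they are.

Things in the scene. Friction and masses are not known exactly. Their poses are not given: they have to be found in the camera images.
- cap: White oblong over-cap, hollow, mouth down: 58 long (x) x 34 wide (y) x 46 high, walls 3, about 30 g. Origin: centre of its open underside. Starts loose on the bottle's shoulder, underside 150 above the bench, round a collar 6 high; 45 of lift clears the pump head. There only its narrow ends (+x, -x) can be gripped: the tins stand about 6 from its broad faces and rise 4 to 12 above its top.
- caddy: Grey sheet-steel caddy fixed to the bench, 78 deep (x) x 185 wide (y), walls 55 high. The oblong pump bottle is clamped in its middle, 62 (x) x 37 (y), shoulder 150 above the bench, nozzle facing -x; a tin stands in the bay on either side (at y = +56 and -56), 208 high. Origin: centre of its underside, on the bench; z up.
- pump_top (a point): Middle of the flat top of the white pump head, 32 x 20 with a small nose to -x, 188 above the bench when up, hidden under the cap at first. z up, x along the caddy's x. The slot between the tins here is 45 wide (y).
- pump (a joint): Travel of the sprung pump head: 0 up, 0.008 m right down; it starts to move at about 2.8 N, needs about 7.2 N at the bottom and springs back by itself.
- rack: Aluminium cap rack fixed to the bench: a channel along its y, from y = -55 to +115, floor 6 thick. Upright cheeks 64 apart inside (at x = +32 and -32) rise to 56 above the bench, then flare outwards to 66, 82 apart outside. Low ribs across the floor, 8 high, part it into bays. Origin: on the bench under the middle of the empty oblong bay.
- bay (a point): Floor centre of the empty bay, 6 above the bench: 64 along the rack's x (between cheeks) x 40 along its y (between ribs 6 thick, 8 high). The cap stands in it with its x along the rack's x (either way), 3 to spare all round. No finger room at the cap's narrow ends; hold it by its broad faces (34 apart). The channel is free of high things to 55 at -y (open end) and 50 at +y (round cap).
- round_cap: Bystander: white round cap, 58 across, 42 high, loose in the other bay of the rack (81 along the rack's +y from the oblong bay). Origin: centre of its underside.
- round_tin: Bystander: loose round aluminium tin in one of the caddy's outer bays, 66 across, 208 high to the top of its black stopper, shoulder 200. Origin: centre of its underside.
- square_tin: Bystander: loose square steel tin in the other outer bay of the caddy, 64 x 66, 208 high to the top of its black stopper, shoulder 200. Origin: centre of its underside.
- panel: Octagonal white marble panel with coloured inlay lying fixed on the bench, 156 across corners, 14 thick, its setting still fresh: nothing may touch it. Origin: centre of its underside.
- bowl: Bystander: empty green plastic rinsing bowl standing on the bench, 110 across the rim, 45 high. Origin: centre of its underside.
There are look-alikes about, which are no part of the job. Leave any turquoise or yellow look-alike of the cap alone.

How it is judged:
By the outcome, as a careful person would: the job done as asked, in the order asked, and still so for the second after the job is handed in, with the robot touching nothing.
It also fails if it takes over 72 s, if anything falls off the work surface, if the arm or the gripper's body presses on something with over 40 N, if the wrist force passes 120 N, or if a joint passes its speed limit or range.

## Working session

There is one attempt and no reset: what is moved stays moved. The work goes in short steps, Python scripts to look and compute and a tool call to move; the robot and the scene stay as the last step left them, time stands still between calls to the robot, and variables do not carry over. Pictures are saved under pics/ and viewed, at most 10 in all, crops included, and the job is handed in when it is done.

Besides the shell and the picture viewer there is one more tool, called as name([rows], argument=value, ...), one row to a line, values as JSON. arm_command: Moves the arm, as the interface text tells. Its arguments: {"type":"object","properties":{"commands":{"type":"array","items":{"type":"object","properties":{"tx":{"type":"number","minimum":-1,"maximum":1},"ty":{"type":"number","minimum":-1,"maximum":1},"tz":{"type":"number","minimum":-1,"maximum":1},"wx":{"type":"number","minimum":-1,"maximum":1},"wy":{"type":"number","minimum":-1,"maximum":1},"wz":{"type":"number","minimum":-1,"maximum":1},"gripper":{"type":"number"}}}},"force":{"type":"number"}},"required":["commands"]}

```bash
mkdir -p pics; cat > h.py <<'E'
import numpy as np, cv2
from workcell import r
from scipy.spatial.transform import Rotation as R
def cap(n):
    c=r.capture(n); c['K']=np.array(c['camera_matrix']); c['R']=R.from_quat(c['orientation']).as_matrix(); c['e']=np.array(c['eye']); return c
def pts(c):
    z=c['z_map']; v,u=np.mgrid[:z.shape[0],:z.shape[1]]; K=c['K']
    p=np.stack([(u-K[0,2])/K[0,0]*z,-(v-K[1,2])/K[1,1]*z,-z],-1)
    P=p@c['R'].T+c['e']; P[z==0]=np.nan; return P
def save(c,n,crop=None,s=1):
    im=c['color'][...,::-1]
    if crop: u0,v0,u1,v1=crop; im=im[v0:v1,u0:u1]
    cv2.imwrite('pics/'+n,cv2.resize(im,None,fx=s,fy=s,interpolation=cv2.INTER_CUBIC))
E
python3 - <<'E'
from h import *
ims=[]
for n in ['scene','top']:
    c=cap(n); save(c,n+'0.png',s=1.5); np.savez(n+'0.npz',P=pts(c),c=c['color']); print(n,c['e'],c['K'][0,0],[k for k in c])
print(r.observe(), r.grip_point_offset)
E
```

```text
scene [0.49191803 0.55360437 1.16586725] 415.8540849950815 ['color', 'z_map', 'camera_matrix', 'eye', 'orientation', 'K', 'R', 'e']
top [ 0.37221699 -0.0031056   1.22151522] 403.64896027775495 ['color', 'z_map', 'camera_matrix', 'eye', 'orientation', 'K', 'R', 'e']
{'clock': 0.1, 'q': array([ 1.25922711,  0.57644309,  0.02488449,  1.43785382, -0.01494875,
        1.12899751, -0.05650347]), 'qvel': array([ 3.41680296e-06, -5.59882644e-04,  1.14271381e-03, -1.73776985e-03,
       -4.92486232e-04, -2.43542198e-04,  1.27309405e-03]), 'joint_efforts': array([ 6.72424518e-03, -7.67296529e+01,  2.25787126e+00, -2.86599791e+01,
        1.57842186e-02,  8.52904224e-03, -7.74642473e-06]), 'ee_pos': array([ 0.15229213, -0.65716513,  0.23052255]), 'orientation': array([ 9.93520765e-01,  1.13648203e-01, -1.57444740e-04, -7.42352931e-04]), 'contact_force': array([ 0.28156158,  0.05946548, -0.12118196]), 'wrist_torque': array([-0.02428742,  0.02990256, -0.00635774]), 'grasp_force': 0.0, 'gripper_width': 0.08575476179144179} 0.0187
```

View pics/scene0.png

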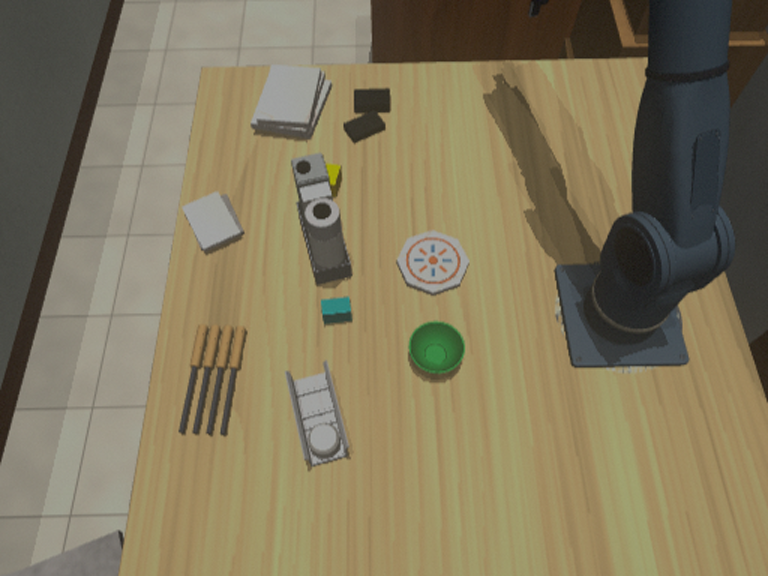

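View pics/top0.png

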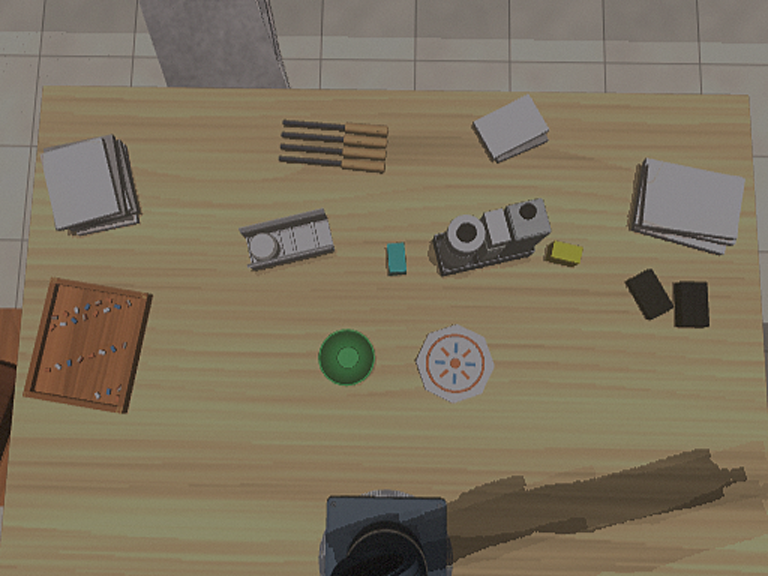

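The top picture shows three cap-like things: a white block between the two tins at (497,227), a turquoise block at (397,258) and a yellow one at (565,253). The white one fits, since it is in the caddy between the tins. The rack is at (288,240), with its round cap at the left (+y) end and its empty bay right of it at about (308,236). The panel is at (455,363) and the bowl at (347,357).

```bash
python3 - <<'E'
from h import *
d=np.load('top0.npz'); P,c=d['P'],d['c']
im=c[120:195,150:375,::-1]; cv2.imwrite('pics/crop0.png',cv2.resize(im,None,fx=3.5,fy=3.5,interpolation=cv2.INTER_CUBIC))
def rect(m,name):
    q=P[m][:,:2]; b=cv2.minAreaRect((q*1000).astype(np.float32)); print(name,len(q),b,'z',np.median(P[m][:,2]),'mean',q.mean(0))
v,u=np.mgrid[:384,:512]
win=lambda a,b,e,f:(u>a)&(u<b)&(v>e)&(v<f)
Z=P[...,2]
W=win(285,372,125,190)
for lo,hi in [(.185,.1985),(.1985,.204),(.204,.215),(.02,.075)]:
    m=W&(Z>lo)&(Z<hi); rect(m,f'caddy {lo}-{hi}')
mx=c.max(-1).astype(int); mn=c.min(-1).astype(int)
W=win(315,347,133,172); print('cap z',[ (uu,np.round(Z[151,uu],3),c[151,uu].tolist()) for uu in range(318,346,2)])
W=win(155,228,135,185)
for lo,hi in [(.003,.012),(.012,.04),(.04,.0515),(.053,.08)]:
    m=W&(Z>lo)&(Z<hi); rect(m,f'rack {lo}-{hi}')
W=win(270,335,210,275); rect(W&(Z>.008)&(Z<.03),'panel')
W=win(205,255,215,260); rect(W&(Z>.035)&(Z<.06),'bowl')
for n,w in (('turq',win(254,275,158,187)),('yel',win(362,392,156,180))): rect(w&(Z>.01),n)
E
```

```text
caddy 0.185-0.1985 335 ((611.9450073242188, -182.3448944091797), (64.45686340332031, 177.4327850341797), 14.353132247924805) z 0.19603287876324504 mean [ 0.60865807 -0.18503204]
caddy 0.1985-0.204 528 ((611.7520751953125, -182.64111328125), (63.71369934082031, 176.6781005859375), 14.440277099609375) z 0.20218258833385883 mean [ 0.61170782 -0.19267033]
caddy 0.204-0.215 627 ((613.0299682617188, -181.141357421875), (63.10947799682617, 173.32928466796875), 14.881599426269531) z 0.20621611316790034 mean [ 0.61246148 -0.18045086]
caddy 0.02-0.075 482 ((606.8837280273438, -207.55352783203125), (78.67204284667969, 238.62205505371094), 8.174217224121094) z 0.04759440881244237 mean [ 0.58584041 -0.19100067]
cap z [(318, np.float64(0.206), [139, 136, 139]), (320, np.float64(0.206), [136, 134, 138]), (322, np.float64(0.207), [139, 137, 140]), (324, np.float64(0.186), [44, 40, 33]), (326, np.float64(0.198), [141, 139, 141]), (328, np.float64(0.196), [140, 136, 139]), (330, np.float64(0.198), [140, 134, 138]), (332, np.float64(0.196), [136, 135, 137]), (334, np.float64(0.196), [137, 133, 135]), (
[... 846 characters left out ...]
) z 0.06349631627400876 mean [0.62282057 0.20943178]
panel 1966 ((375.76416015625, -135.2200927734375), (156.9261016845703, 143.1619415283203), 65.66800689697266) z 0.015629892810014923 mean [ 0.37766319 -0.12962362]
bowl 301 ((386.2601318359375, 83.33259582519531), (106.8918228149414, 105.718994140625), 46.15687561035156) z 0.0438415542875632 mean [0.38496657 0.085415  ]
turq 245 ((582.4176025390625, -10.629127502441406), (58.18770980834961, 33.85984420776367), 5.72581148147583) z 0.04693784442861437 mean [ 0.58020466 -0.01078321]
yel 309 ((603.8414306640625, -324.0164794921875), (103.24417877197266, 35.75939178466797), 76.72895812988281) z 0.04601582186704656 mean [ 0.59648415 -0.34154059]
```

View pics/crop0.png

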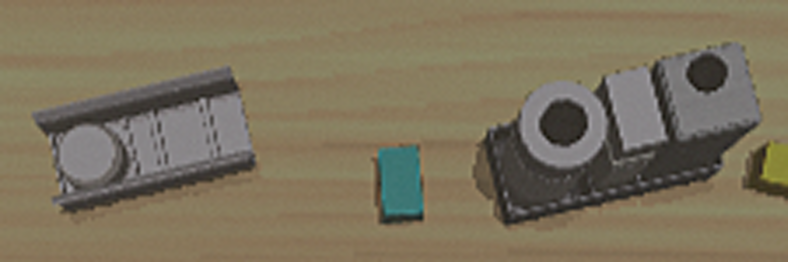

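The crop confirms it. The white oblong cap sits between the round tin (565,120) and the square tin (708,80). The rack's empty bay is at (188,133) between ribs at x=158 and x=210, and the round cap is at (90,155). I'm moving above the caddy now and will look with the wrist camera.

arm_command([
  {"tz": -0.02, "wz": -0.039, "gripper": 1},
  {"tz": -0.03, "wz": -0.039},
  {"tz": -0.03, "wz": -0.039},
  {"tz": -0.03, "wz": -0.039},
  {"tz": -0.03, "wz": -0.039},
  {"tz": -0.03, "wz": -0.039},
  {"tz": -0.03, "wz": -0.039},
  {"tz": -0.03, "wz": -0.039},
])

```text
invalid input
```

arm_command([
  {"tz": -0.03, "wz": -0.039},
  {"tz": -0.03, "wz": -0.039},
  {"tz": -0.03, "wz": -0.039},
  {"wz": -0.039},
  {"wz": -0.039},
  {},
  {},
])

```text
invalid input
```

arm_command([
  {"tx": 0.036, "ty": 0.058},
  {"tx": 0.036, "ty": 0.058},
  {"tx": 0.036, "ty": 0.058},
  {"tx": 0.036, "ty": 0.058},
  {"tx": 0.036, "ty": 0.058},
  {"tx": 0.036, "ty": 0.058},
  {"tx": 0.036, "ty": 0.058},
  {"tx": 0.036, "ty": 0.058},
])

```text
invalid input
```

arm_command([
  {"tx": 0.036, "ty": 0.058},
  {"tx": 0.036, "ty": 0.058},
  {"tx": 0.036, "ty": 0.058},
  {"tx": 0.036, "ty": 0.058},
  {"tx": 0.036, "ty": 0.058},
  {"tx": 0.036, "ty": 0.058},
  {"tx": 0.036, "ty": 0.058},
  {"tx": 0.036, "ty": 0.058},
])

```text
invalid input
```

arm_command([
  {"tx": 0, "ty": 0, "tz": -0.02, "wx": 0, "wy": 0, "wz": -0.039, "gripper": 1},
])

```text
clock: 0.18
ee_pos: [0.1524, -0.6565, 0.2373]
orientation: [0.985, 0.173, -0.0, -0.002]
contact_force: [-0.3, 0.2, 0.7]
gripper_width: 0.0852
grasp_force: 0.0
```

arm_command([
  {"tx": 0, "ty": 0, "tz": -0.03, "wx": 0, "wy": 0, "wz": -0.039, "gripper": 1},
  {"tx": 0, "ty": 0, "tz": -0.03, "wx": 0, "wy": 0, "wz": -0.039, "gripper": 1},
  {"tx": 0, "ty": 0, "tz": -0.03, "wx": 0, "wy": 0, "wz": -0.039, "gripper": 1},
  {"tx": 0, "ty": 0, "tz": -0.03, "wx": 0, "wy": 0, "wz": -0.039, "gripper": 1},
  {"tx": 0, "ty": 0, "tz": -0.03, "wx": 0, "wy": 0, "wz": -0.039, "gripper": 1},
  {"tx": 0, "ty": 0, "tz": -0.03, "wx": 0, "wy": 0, "wz": -0.039, "gripper": 1},
  {"tx": 0, "ty": 0, "tz": -0.03, "wx": 0, "wy": 0, "wz": -0.039, "gripper": 1},
  {"tx": 0, "ty": 0, "tz": -0.03, "wx": 0, "wy": 0, "wz": -0.039, "gripper": 1},
])

```text
clock: 0.85
ee_pos: [0.1523, -0.6573, 0.3354]
orientation: [0.785, 0.62, 0.0, -0.0]
contact_force: [0.5, -1.9, 0.6]
gripper_width: 0.0853
grasp_force: 0.0
```

arm_command([
  {"tx": 0, "ty": 0, "tz": -0.03, "wx": 0, "wy": 0, "wz": -0.039, "gripper": 1},
  {"tx": 0, "ty": 0, "tz": -0.03, "wx": 0, "wy": 0, "wz": -0.039, "gripper": 1},
  {"tx": 0, "ty": 0, "tz": -0.03, "wx": 0, "wy": 0, "wz": -0.039, "gripper": 1},
  {"tx": 0, "ty": 0, "tz": 0, "wx": 0, "wy": 0, "wz": -0.039, "gripper": 1},
  {"tx": 0, "ty": 0, "tz": 0, "wx": 0, "wy": 0, "wz": 0, "gripper": 1},
  {"tx": 0, "ty": 0, "tz": 0, "wx": 0, "wy": 0, "wz": 0, "gripper": 1},
])

```text
clock: 1.35
ee_pos: [0.1522, -0.6574, 0.3706]
orientation: [0.615, 0.788, 0.0, -0.0]
contact_force: [0.2, -0.0, -0.6]
gripper_width: 0.0854
grasp_force: 0.0
```

arm_command([
  {"tx": 0.036, "ty": 0.058, "tz": 0, "wx": 0, "wy": 0, "wz": 0, "gripper": 1},
  {"tx": 0.036, "ty": 0.058, "tz": 0, "wx": 0, "wy": 0, "wz": 0, "gripper": 1},
  {"tx": 0.036, "ty": 0.058, "tz": 0, "wx": 0, "wy": 0, "wz": 0, "gripper": 1},
  {"tx": 0.036, "ty": 0.058, "tz": 0, "wx": 0, "wy": 0, "wz": 0, "gripper": 1},
  {"tx": 0.036, "ty": 0.058, "tz": 0, "wx": 0, "wy": 0, "wz": 0, "gripper": 1},
  {"tx": 0.036, "ty": 0.058, "tz": 0, "wx": 0, "wy": 0, "wz": 0, "gripper": 1},
  {"tx": 0.036, "ty": 0.058, "tz": 0, "wx": 0, "wy": 0, "wz": 0, "gripper": 1},
  {"tx": 0.036, "ty": 0.058, "tz": 0, "wx": 0, "wy": 0, "wz": 0, "gripper": 1},
])

```text
clock: 2.02
ee_pos: [0.3043, -0.4988, 0.3706]
orientation: [0.615, 0.788, 0.0, -0.001]
contact_force: [0.3, 0.3, 0.3]
gripper_width: 0.0855
grasp_force: 0.0
```

arm_command([
  {"tx": 0.036, "ty": 0.058, "tz": 0, "wx": 0, "wy": 0, "wz": 0, "gripper": 1},
  {"tx": 0.036, "ty": 0.058, "tz": 0, "wx": 0, "wy": 0, "wz": 0, "gripper": 1},
  {"tx": 0.036, "ty": 0.058, "tz": 0, "wx": 0, "wy": 0, "wz": 0, "gripper": 1},
  {"tx": 0.036, "ty": 0.058, "tz": 0, "wx": 0, "wy": 0, "wz": 0, "gripper": 1},
  {"tx": 0.036, "ty": 0.058, "tz": 0, "wx": 0, "wy": 0, "wz": 0, "gripper": 1},
  {"tx": 0.036, "ty": 0.058, "tz": 0, "wx": 0, "wy": 0, "wz": 0, "gripper": 1},
  {"tx": 0.036, "ty": 0.058, "tz": 0, "wx": 0, "wy": 0, "wz": 0, "gripper": 1},
  {"tx": 0.036, "ty": 0.058, "tz": 0, "wx": 0, "wy": 0, "wz": 0, "gripper": 1},
])

```text
clock: 2.68
ee_pos: [0.4556, -0.3414, 0.3707]
orientation: [0.615, 0.788, -0.0, -0.001]
contact_force: [0.9, -0.7, -0.5]
gripper_width: 0.0851
grasp_force: 0.0
```

arm_command([
  {"tx": 0.036, "ty": 0.058, "tz": 0, "wx": 0, "wy": 0, "wz": 0, "gripper": 1},
  {"tx": 0.036, "ty": 0.058, "tz": 0, "wx": 0, "wy": 0, "wz": 0, "gripper": 1},
  {"tx": 0.036, "ty": 0.058, "tz": 0, "wx": 0, "wy": 0, "wz": 0, "gripper": 1},
  {"tx": 0.036, "ty": 0.058, "tz": 0, "wx": 0, "wy": 0, "wz": 0, "gripper": 1},
  {"tx": 0.036, "ty": 0.058, "tz": 0, "wx": 0, "wy": 0, "wz": 0, "gripper": 1},
  {"tx": 0, "ty": 0, "tz": 0, "wx": 0, "wy": 0, "wz": 0, "gripper": 1},
  {"tx": 0, "ty": 0, "tz": 0, "wx": 0, "wy": 0, "wz": 0, "gripper": 1},
])

```text
clock: 3.27
ee_pos: [0.5504, -0.2423, 0.3704]
orientation: [0.614, 0.79, 0.0, -0.001]
contact_force: [-0.3, -0.4, -0.3]
gripper_width: 0.0856
grasp_force: 0.0
```

```bash
cat >> h.py <<'E'
def tool(dx,dy):  # world horizontal shift (m) -> tool tx,ty shares
    o=R.from_quat(r.observe()['orientation']).as_matrix(); d=o.T@np.array([dx,dy,0]); return np.round(d/.4,4)
def yaw():
    o=R.from_quat(r.observe()['orientation']).as_matrix(); return np.degrees(np.arctan2(o[1,0],o[0,0]))
E
python3 - <<'E'
from h import *
c=cap('wrist'); save(c,'w1.png',s=1.5); P=pts(c); np.savez('w1.npz',P=P,c=c['color'])
s=r.observe(); print(s['ee_pos'],yaw(),c['e'],c['K'])
Z=P[...,2]
for lo,hi in [(.19,.1985),(.1985,.204),(.204,.212)]:
    m=((Z>lo)&(Z<hi)).astype(np.uint8); n,l,st,ce=cv2.connectedComponentsWithStats(m)
    for i in range(1,n):
        if st[i,4]>300:
            q=P[l==i][:,:2]; print(lo,st[i],cv2.minAreaRect((q*1000).astype(np.float32)),np.median(P[l==i][:,2]))
E
```

```text
[ 0.5496063  -0.24383847  0.37050512] 104.19664737225627 [ 0.53055979 -0.16497458  0.5138381 ] [[289.94053512   0.         257.14384613]
 [  0.         289.94053512 186.25298182]
 [  0.           0.           1.        ]]
0.19 [ 298  112   56   33 1733] ((611.3486328125, -185.59634399414062), (58.34769821166992, 34.14775085449219), 14.869553565979004) 0.1966158472454798
0.1985 [ 297   36   67   71 1791] ((596.4992065429688, -131.129150390625), (64.70135498046875, 65.04120635986328), 86.7560043334961) 0.20331397321397182
0.1985 [ 293  149   60   56 1743] ((623.55517578125, -238.09494018554688), (63.66347885131836, 64.46285247802734), 14.365422248840332) 0.2032170954277192
0.204 [306  43  55  57 998] ((599.544921875, -129.88551330566406), (53.87944793701172, 51.81333923339844), 14.265010833740234) 0.21087507533062957
0.204 [303 164  47  41 586] ((628.977783203125, -243.75502014160156), (49.84308624267578, 47.468284606933594), 13.8704252243042) 0.21041989847114284
```

View pics/w1.png

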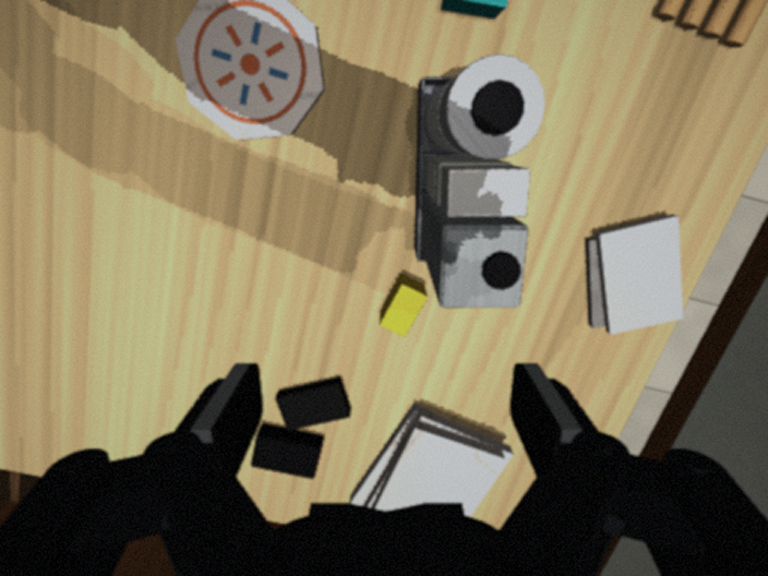

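The wrist picture shows the white cap at (487,192), between the round tin (495,105) and the square tin (483,265). It measures 58x34 mm, centred at (0.611,-0.1855) with yaw about 14.5°. I'll move over it and look again closer.

arm_command([
  {"tx": 0.026, "ty": 0.046, "tz": 0, "wx": 0, "wy": 0, "wz": -0.002, "gripper": 1},
  {"tx": 0.026, "ty": 0.046, "tz": 0, "wx": 0, "wy": 0, "wz": 0, "gripper": 1},
  {"tx": 0.026, "ty": 0.046, "tz": 0, "wx": 0, "wy": 0, "wz": 0, "gripper": 1},
  {"tx": 0.026, "ty": 0.046, "tz": 0, "wx": 0, "wy": 0, "wz": 0, "gripper": 1},
  {"tx": 0, "ty": 0, "tz": 0.08, "wx": 0, "wy": 0, "wz": 0, "gripper": 1},
  {"tx": 0, "ty": 0, "tz": 0.08, "wx": 0, "wy": 0, "wz": 0, "gripper": 1},
  {"tx": 0, "ty": 0, "tz": 0.08, "wx": 0, "wy": 0, "wz": 0, "gripper": 1},
  {"tx": 0, "ty": 0, "tz": 0, "wx": 0, "wy": 0, "wz": 0, "gripper": 1},
])

```text
clock: 3.98
ee_pos: [0.6066, -0.187, 0.2689]
orientation: [0.613, 0.79, -0.003, -0.004]
contact_force: [-0.6, 0.2, -1.1]
gripper_width: 0.0854
grasp_force: 0.0
```

arm_command([
  {"tx": 0, "ty": 0, "tz": 0, "wx": 0, "wy": 0, "wz": 0, "gripper": 1},
  {"tx": 0, "ty": 0, "tz": 0, "wx": 0, "wy": 0, "wz": 0, "gripper": 1},
])

```text
clock: 4.15
ee_pos: [0.6109, -0.1863, 0.2771]
orientation: [0.612, 0.791, 0.0, 0.001]
contact_force: [-0.5, 0.2, 0.2]
gripper_width: 0.0853
grasp_force: 0.0
```

```bash
cat > seg.py <<'E'
from h import *
import sys
def seg(name,bands,mn=150):
    c=cap('wrist'); save(c,name+'.png',s=1.5); P=pts(c); np.savez(name+'.npz',P=P,c=c['color'])
    s=r.observe(); print(s['ee_pos'],yaw(),s['clock'])
    Z=P[...,2]
    for lo,hi in bands:
        n,l,st,ce=cv2.connectedComponentsWithStats(((Z>lo)&(Z<hi)).astype(np.uint8))
        for i in range(1,n):
            if st[i,4]>mn:
                b=cv2.minAreaRect((P[l==i][:,:2]*1000).astype(np.float32)); print(lo,st[i],np.round(b[0],1),np.round(b[1],1),round(b[2],1),np.median(P[l==i][:,2]).round(4))
    return c,P
E
python3 - <<'E'
from seg import *
seg('w2',[(.19,.1985),(.1985,.204)])
E
```

```text
[ 0.61132287 -0.18599765  0.27767932] 104.57451390765499 4.2
0.19 [ 223  169   72   42 2883] [ 611.4 -185.3] [58.2 34.7] 14.2 0.1967
0.19 [221 213  74   6 321] [ 616.  -207.5] [62.2  2.7] 14.4 0.1948
0.1985 [ 214   75   89   90 3002] [ 596.7 -130.6] [65.1 64.5] 15.8 0.2034
0.1985 [ 220  217   75   68 2681] [ 623.7 -238.1] [63.6 65.3] 14.1 0.2033
```

arm_command([
  {"tx": 0.001, "ty": 0, "tz": 0.04, "wx": 0, "wy": 0, "wz": 0, "gripper": 1},
  {"tx": 0, "ty": 0, "tz": 0.04, "wx": 0, "wy": 0, "wz": 0, "gripper": 1},
  {"tx": 0, "ty": 0, "tz": 0.04, "wx": 0, "wy": 0, "wz": 0, "gripper": 1},
  {"tx": 0, "ty": 0, "tz": 0.04, "wx": 0, "wy": 0, "wz": 0, "gripper": 1},
  {"tx": 0, "ty": 0, "tz": 0.04, "wx": 0, "wy": 0, "wz": 0, "gripper": 1},
  {"tx": 0, "ty": 0, "tz": 0.04, "wx": 0, "wy": 0, "wz": 0, "gripper": 1},
  {"tx": 0, "ty": 0, "tz": 0.04, "wx": 0, "wy": 0, "wz": 0, "gripper": 1},
  {"tx": 0, "ty": 0, "tz": 0.018, "wx": 0, "wy": 0, "wz": 0, "gripper": 1},
])

```text
clock: 4.87
ee_pos: [0.6108, -0.1854, 0.1563]
orientation: [0.611, 0.791, 0.0, 0.0]
contact_force: [-1.0, 0.3, -0.1]
gripper_width: 0.0856
grasp_force: 0.0
```

arm_command([
  {"tx": 0, "ty": 0, "tz": 0, "wx": 0, "wy": 0, "wz": 0, "gripper": 1},
  {"tx": 0, "ty": 0, "tz": 0, "wx": 0, "wy": 0, "wz": 0, "gripper": 1},
  {"tx": 0, "ty": 0, "tz": 0, "wx": 0, "wy": 0, "wz": 0, "gripper": 1},
])

```text
clock: 5.12
ee_pos: [0.6114, -0.1851, 0.1578]
orientation: [0.611, 0.792, 0.0, 0.001]
contact_force: [-0.6, -0.2, -0.1]
gripper_width: 0.0855
grasp_force: 0.0
```

Close gently at 25 N.

arm_command([
  {"tx": 0, "ty": 0, "tz": 0, "wx": 0, "wy": 0, "wz": 0, "gripper": 0.3},
  {"tx": 0, "ty": 0, "tz": 0, "wx": 0, "wy": 0, "wz": 0, "gripper": 0.2},
  {"tx": 0, "ty": 0, "tz": 0, "wx": 0, "wy": 0, "wz": 0, "gripper": 0.2},
  {"tx": 0, "ty": 0, "tz": 0, "wx": 0, "wy": 0, "wz": 0, "gripper": 0.2},
  {"tx": 0, "ty": 0, "tz": 0, "wx": 0, "wy": 0, "wz": 0, "gripper": 0.2},
  {"tx": 0, "ty": 0, "tz": 0, "wx": 0, "wy": 0, "wz": 0, "gripper": 0.2},
  {"tx": 0, "ty": 0, "tz": 0, "wx": 0, "wy": 0, "wz": 0, "gripper": 0.2},
], force=25)

```text
clock: 5.7
ee_pos: [0.6109, -0.185, 0.157]
orientation: [0.611, 0.792, 0.0, 0.001]
contact_force: [-1.2, 0.2, 5.8]
gripper_width: 0.0578
grasp_force: 27.3
```

arm_command([
  {"tx": 0, "ty": 0, "tz": -0.01, "wx": 0, "wy": 0, "wz": 0, "gripper": 0.2},
  {"tx": 0, "ty": 0, "tz": -0.02, "wx": 0, "wy": 0, "wz": 0, "gripper": 0.2},
  {"tx": 0, "ty": 0, "tz": -0.02, "wx": 0, "wy": 0, "wz": 0, "gripper": 0.2},
  {"tx": 0, "ty": 0, "tz": -0.02, "wx": 0, "wy": 0, "wz": 0, "gripper": 0.2},
  {"tx": 0, "ty": 0, "tz": -0.03, "wx": 0, "wy": 0, "wz": 0, "gripper": 0.2},
  {"tx": 0, "ty": 0, "tz": -0.03, "wx": 0, "wy": 0, "wz": 0, "gripper": 0.2},
  {"tx": 0, "ty": 0, "tz": -0.03, "wx": 0, "wy": 0, "wz": 0, "gripper": 0.2},
  {"tx": 0, "ty": 0, "tz": -0.03, "wx": 0, "wy": 0, "wz": 0, "gripper": 0.2},
])

```text
clock: 6.37
ee_pos: [0.6106, -0.1849, 0.2338]
orientation: [0.611, 0.792, 0.0, 0.0]
contact_force: [-0.4, 0.6, 0.3]
gripper_width: 0.0576
grasp_force: 26.8
```

arm_command([
  {"tx": 0, "ty": 0, "tz": -0.03, "wx": 0, "wy": 0, "wz": 0, "gripper": 0.2},
  {"tx": 0, "ty": 0, "tz": -0.03, "wx": 0, "wy": 0, "wz": 0, "gripper": 0.2},
  {"tx": 0, "ty": 0, "tz": -0.03, "wx": 0, "wy": 0, "wz": 0, "gripper": 0.2},
  {"tx": 0, "ty": 0, "tz": -0.03, "wx": 0, "wy": 0, "wz": 0, "gripper": 0.2},
  {"tx": 0, "ty": 0, "tz": 0, "wx": 0, "wy": 0, "wz": 0, "gripper": 0.2},
  {"tx": 0, "ty": 0, "tz": 0, "wx": 0, "wy": 0, "wz": 0, "gripper": 0.2},
])

```text
clock: 6.87
ee_pos: [0.6108, -0.1849, 0.2811]
orientation: [0.611, 0.792, 0.0, 0.001]
contact_force: [-1.1, 0.4, -1.0]
gripper_width: 0.0578
grasp_force: 26.8
```

```bash
python3 - <<'E'
from seg import *
c,P=seg('w3',[(.195,.206),(.22,.34),(.175,.193)],100)
print(r.observe()['gripper_width'],r.observe()['grasp_force'])
E
```

```text
[ 0.6103165  -0.18492472  0.28022837] 104.67042694096686 6.9167
0.195 [ 215   77   87   89 4329] [ 596.7 -130.8] [64.8 65. ] 16.7 0.2037
0.22 [   85   210   347   130 20088] [ 610.3 -184.9] [122.4  35.1] 14.5 0.3207
0.175 [ 234  172   47   26 1018] [ 610.  -184.5] [40.5 19.7] 13.9 0.1882
0.175 [223 206  68   4 238] [ 615.4 -207.5] [62.2  3.7] 16.2 0.1791
0.058115609348265714 26.846335530281067
```

View pics/w3.png

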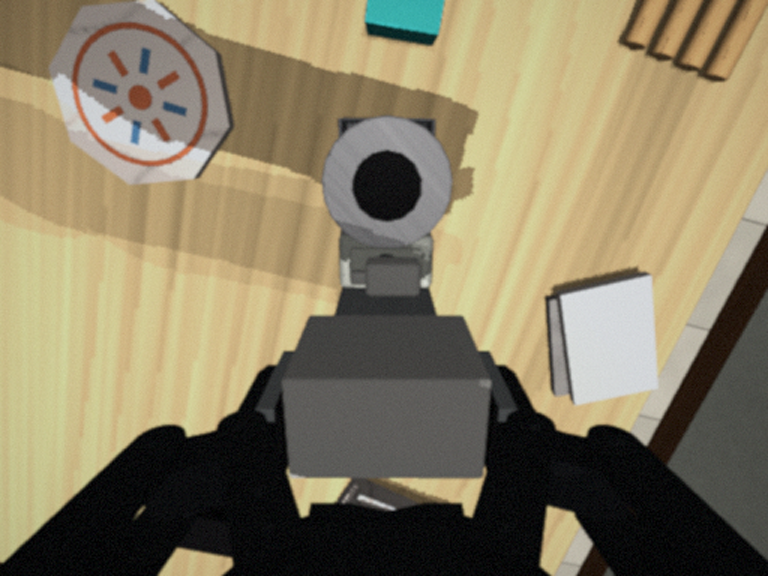

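The cap is in the hand, level, at (387,425). The pump head with its nose now shows at about (392,275), and the round tin is at (387,185), undisturbed. I'm carrying the cap to a free spot on the bench at (0.49, 0.20) to regrip it by its broad faces.

arm_command([
  {"tx": 0.04, "ty": -0.003, "tz": 0, "wx": 0, "wy": 0, "wz": 0, "gripper": 0.2},
  {"tx": 0.063, "ty": -0.003, "tz": 0, "wx": 0, "wy": 0, "wz": 0, "gripper": 0.2},
  {"tx": 0.063, "ty": -0.003, "tz": 0, "wx": 0, "wy": 0, "wz": 0, "gripper": 0.2},
  {"tx": 0.063, "ty": -0.003, "tz": 0, "wx": 0, "wy": 0, "wz": 0, "gripper": 0.2},
  {"tx": 0.063, "ty": -0.003, "tz": 0, "wx": 0, "wy": 0, "wz": 0, "gripper": 0.2},
  {"tx": 0.063, "ty": -0.003, "tz": 0, "wx": 0, "wy": 0, "wz": 0, "gripper": 0.2},
  {"tx": 0.063, "ty": -0.003, "tz": 0, "wx": 0, "wy": 0, "wz": 0, "gripper": 0.2},
  {"tx": 0.063, "ty": -0.003, "tz": 0, "wx": 0, "wy": 0, "wz": 0, "gripper": 0.2},
])

```text
clock: 7.58
ee_pos: [0.5514, -0.0003, 0.2793]
orientation: [0.611, 0.792, -0.0, -0.001]
contact_force: [0.4, 0.1, 0.2]
gripper_width: 0.0574
grasp_force: 26.9
```

arm_command([
  {"tx": 0.063, "ty": -0.003, "tz": 0, "wx": 0, "wy": 0, "wz": 0, "gripper": 0.2},
  {"tx": 0.063, "ty": -0.003, "tz": 0, "wx": 0, "wy": 0, "wz": 0, "gripper": 0.2},
  {"tx": 0.063, "ty": -0.003, "tz": 0, "wx": 0, "wy": 0, "wz": 0, "gripper": 0.2},
  {"tx": 0.063, "ty": -0.003, "tz": 0, "wx": 0, "wy": 0, "wz": 0, "gripper": 0.2},
  {"tx": 0.063, "ty": -0.003, "tz": 0, "wx": 0, "wy": 0, "wz": 0, "gripper": 0.2},
  {"tx": 0.063, "ty": -0.003, "tz": 0, "wx": 0, "wy": 0, "wz": 0, "gripper": 0.2},
  {"tx": 0.063, "ty": -0.003, "tz": 0, "wx": 0, "wy": 0, "wz": 0, "gripper": 0.2},
  {"tx": 0.04, "ty": 0, "tz": 0, "wx": 0, "wy": 0, "wz": 0, "gripper": 0.2},
])

```text
clock: 8.25
ee_pos: [0.4939, 0.1852, 0.2796]
orientation: [0.61, 0.792, -0.0, -0.001]
contact_force: [0.3, 0.9, 0.2]
gripper_width: 0.0579
grasp_force: 26.9
```

arm_command([
  {"tx": 0, "ty": 0, "tz": 0.07, "wx": 0, "wy": 0, "wz": 0, "gripper": 0.2},
  {"tx": 0, "ty": 0, "tz": 0.07, "wx": 0, "wy": 0, "wz": 0, "gripper": 0.2},
  {"tx": 0, "ty": 0, "tz": 0.07, "wx": 0, "wy": 0, "wz": 0, "gripper": 0.2},
  {"tx": 0, "ty": 0, "tz": 0.07, "wx": 0, "wy": 0, "wz": 0, "gripper": 0.2},
  {"tx": 0, "ty": 0, "tz": 0.07, "wx": 0, "wy": 0, "wz": 0, "gripper": 0.2},
  {"tx": 0, "ty": 0, "tz": 0.07, "wx": 0, "wy": 0, "wz": 0, "gripper": 0.2},
  {"tx": 0, "ty": 0, "tz": 0.07, "wx": 0, "wy": 0, "wz": 0, "gripper": 0.2},
  {"tx": 0, "ty": 0, "tz": 0.07, "wx": 0, "wy": 0, "wz": 0, "gripper": 0.2},
])

```text
clock: 8.92
ee_pos: [0.4948, 0.1824, 0.0543]
orientation: [0.611, 0.792, -0.0, -0.0]
contact_force: [0.6, 0.1, 0.1]
gripper_width: 0.0575
grasp_force: 26.9
```

arm_command([
  {"tx": 0, "ty": 0, "tz": 0.03, "wx": 0, "wy": 0, "wz": 0, "gripper": 0.2},
  {"tx": 0, "ty": 0, "tz": 0, "wx": 0, "wy": 0, "wz": 0, "gripper": 0.2},
  {"tx": 0, "ty": 0, "tz": 0, "wx": 0, "wy": 0, "wz": 0, "gripper": 0.2},
  {"tx": 0, "ty": 0, "tz": 0, "wx": 0, "wy": 0, "wz": 0, "gripper": 0.2},
])

```text
clock: 9.25
ee_pos: [0.4958, 0.183, 0.0448]
orientation: [0.611, 0.792, 0.0, 0.0]
contact_force: [0.8, 0.1, 0.1]
gripper_width: 0.0575
grasp_force: 27.0
```

arm_command([
  {"tx": 0, "ty": 0, "tz": 0.03, "wx": 0, "wy": 0, "wz": 0, "gripper": 0.2},
  {"tx": 0, "ty": 0, "tz": 0.025, "wx": 0, "wy": 0, "wz": 0, "gripper": 0.2},
  {"tx": 0, "ty": 0, "tz": 0.015, "wx": 0, "wy": 0, "wz": 0, "gripper": 0.2},
  {"tx": 0, "ty": 0, "tz": 0.006, "wx": 0, "wy": 0, "wz": 0, "gripper": 0.2},
  {"tx": 0, "ty": 0, "tz": 0.004, "wx": 0, "wy": 0, "wz": 0, "gripper": 0.2},
  {"tx": 0, "ty": 0, "tz": 0, "wx": 0, "wy": 0, "wz": 0, "gripper": 0.2},
  {"tx": 0, "ty": 0, "tz": 0, "wx": 0, "wy": 0, "wz": 0, "gripper": 0.2},
])

```text
clock: 9.83
ee_pos: [0.4957, 0.1829, 0.0124]
orientation: [0.611, 0.792, 0.0, 0.0]
contact_force: [0.9, 0.1, -0.4]
gripper_width: 0.0578
grasp_force: 27.0
```

arm_command([
  {"tx": 0, "ty": 0, "tz": 0.004, "wx": 0, "wy": 0, "wz": 0, "gripper": 0.2},
  {"tx": 0, "ty": 0, "tz": 0, "wx": 0, "wy": 0, "wz": 0, "gripper": 0.2},
  {"tx": 0, "ty": 0, "tz": 0, "wx": 0, "wy": 0, "wz": 0, "gripper": 0.2},
])

```text
clock: 10.08
ee_pos: [0.4956, 0.1827, 0.0106]
orientation: [0.611, 0.792, 0.0, 0.0]
contact_force: [-0.3, -0.8, -0.4]
gripper_width: 0.0579
grasp_force: 27.0
```

arm_command([
  {"tx": 0, "ty": 0, "tz": 0.004, "wx": 0, "wy": 0, "wz": 0, "gripper": 0.2},
  {"tx": 0, "ty": 0, "tz": 0, "wx": 0, "wy": 0, "wz": 0, "gripper": 0.2},
  {"tx": 0, "ty": 0, "tz": 0, "wx": 0, "wy": 0, "wz": 0, "gripper": 0.2},
])

```text
clock: 10.33
ee_pos: [0.4955, 0.1827, 0.0088]
orientation: [0.611, 0.792, -0.0, -0.0]
contact_force: [-0.9, 0.0, 0.3]
gripper_width: 0.0576
grasp_force: 27.0
```

arm_command([
  {"tx": 0, "ty": 0, "tz": 0.003, "wx": 0, "wy": 0, "wz": 0, "gripper": 0.2},
  {"tx": 0, "ty": 0, "tz": 0, "wx": 0, "wy": 0, "wz": 0, "gripper": 0.2},
  {"tx": 0, "ty": 0, "tz": 0, "wx": 0, "wy": 0, "wz": 0, "gripper": 0.2},
])

```text
clock: 10.58
ee_pos: [0.4955, 0.1827, 0.0076]
orientation: [0.611, 0.792, -0.0, -0.0]
contact_force: [-0.5, 0.7, -1.4]
gripper_width: 0.0577
grasp_force: 27.0
```

arm_command([
  {"tx": 0, "ty": 0, "tz": 0.002, "wx": 0, "wy": 0, "wz": 0, "gripper": 0.2},
  {"tx": 0, "ty": 0, "tz": 0, "wx": 0, "wy": 0, "wz": 0, "gripper": 0.2},
  {"tx": 0, "ty": 0, "tz": 0, "wx": 0, "wy": 0, "wz": 0, "gripper": 0.2},
])

```text
clock: 10.83
ee_pos: [0.4956, 0.1828, 0.007]
orientation: [0.611, 0.792, 0.0, 0.0]
contact_force: [-0.3, 0.4, 1.3]
gripper_width: 0.0575
grasp_force: 27.1
```

arm_command([
  {"tx": 0, "ty": 0, "tz": 0.002, "wx": 0, "wy": 0, "wz": 0, "gripper": 0.2},
  {"tx": 0, "ty": 0, "tz": 0, "wx": 0, "wy": 0, "wz": 0, "gripper": 0.2},
  {"tx": 0, "ty": 0, "tz": 0, "wx": 0, "wy": 0, "wz": 0, "gripper": 0.2},
])

```text
clock: 11.08
ee_pos: [0.4956, 0.1828, 0.0069]
orientation: [0.611, 0.792, 0.0, 0.0]
contact_force: [-3.5, -1.1, 14.0]
gripper_width: 0.058
grasp_force: 28.5
```

arm_command([
  {"tx": 0, "ty": 0, "tz": 0.002, "wx": 0, "wy": 0, "wz": 0, "gripper": 0.2},
  {"tx": 0, "ty": 0, "tz": 0, "wx": 0, "wy": 0, "wz": 0, "gripper": 0.2},
  {"tx": 0, "ty": 0, "tz": 0, "wx": 0, "wy": 0, "wz": 0, "gripper": 0.2},
])

```text
clock: 11.33
ee_pos: [0.4956, 0.1828, 0.0069]
orientation: [0.611, 0.792, 0.0, 0.001]
contact_force: [-5.6, -2.7, 25.9]
gripper_width: 0.0576
grasp_force: 29.9
```

Contact made at TCP z 0.007. I'll ease off 1 mm, then open.

arm_command([
  {"tx": 0, "ty": 0, "tz": -0.003, "wx": 0, "wy": 0, "wz": 0, "gripper": 0.2},
  {"tx": 0, "ty": 0, "tz": 0, "wx": 0, "wy": 0, "wz": 0, "gripper": 0.2},
  {"tx": 0, "ty": 0, "tz": 0, "wx": 0, "wy": 0, "wz": 0, "gripper": 0.4},
  {"tx": 0, "ty": 0, "tz": 0, "wx": 0, "wy": 0, "wz": 0, "gripper": 0.6},
  {"tx": 0, "ty": 0, "tz": 0, "wx": 0, "wy": 0, "wz": 0, "gripper": 0.8},
  {"tx": 0, "ty": 0, "tz": 0, "wx": 0, "wy": 0, "wz": 0, "gripper": 1},
  {"tx": 0, "ty": 0, "tz": 0, "wx": 0, "wy": 0, "wz": 0, "gripper": 1},
  {"tx": 0, "ty": 0, "tz": 0, "wx": 0, "wy": 0, "wz": 0, "gripper": 1},
])

```text
clock: 12.0
ee_pos: [0.4955, 0.1827, 0.0064]
orientation: [0.611, 0.792, -0.0, -0.0]
contact_force: [-0.1, 0.1, -0.4]
gripper_width: 0.0854
grasp_force: 0.0
```

arm_command([
  {"tx": 0, "ty": 0, "tz": -0.03, "wx": 0, "wy": 0, "wz": 0, "gripper": 1},
  {"tx": 0, "ty": 0, "tz": -0.05, "wx": 0, "wy": 0, "wz": 0, "gripper": 1},
  {"tx": 0, "ty": 0, "tz": -0.05, "wx": 0, "wy": 0, "wz": 0, "gripper": 1},
  {"tx": 0, "ty": 0, "tz": -0.05, "wx": 0, "wy": 0, "wz": -0.039, "gripper": 1},
  {"tx": 0, "ty": 0, "tz": -0.05, "wx": 0, "wy": 0, "wz": -0.039, "gripper": 1},
  {"tx": 0, "ty": 0, "tz": -0.05, "wx": 0, "wy": 0, "wz": -0.039, "gripper": 1},
  {"tx": 0, "ty": 0, "tz": -0.05, "wx": 0, "wy": 0, "wz": -0.039, "gripper": 1},
  {"tx": 0, "ty": 0, "tz": 0, "wx": 0, "wy": 0, "wz": -0.039, "gripper": 1},
])

```text
clock: 12.67
ee_pos: [0.497, 0.1837, 0.1419]
orientation: [0.341, 0.94, 0.002, 0.002]
contact_force: [0.5, 0.3, 0.4]
gripper_width: 0.0853
grasp_force: 0.0
```

arm_command([
  {"tx": 0, "ty": 0, "tz": 0, "wx": 0, "wy": 0, "wz": -0.039, "gripper": 1},
  {"tx": 0, "ty": 0, "tz": 0, "wx": 0, "wy": 0, "wz": -0.039, "gripper": 1},
  {"tx": 0, "ty": 0, "tz": 0, "wx": 0, "wy": 0, "wz": -0.039, "gripper": 1},
  {"tx": 0, "ty": 0, "tz": 0, "wx": 0, "wy": 0, "wz": -0.039, "gripper": 1},
  {"tx": 0, "ty": 0, "tz": 0, "wx": 0, "wy": 0, "wz": -0.039, "gripper": 1},
  {"tx": 0, "ty": 0, "tz": 0, "wx": 0, "wy": 0, "wz": -0.039, "gripper": 1},
  {"tx": 0, "ty": 0, "tz": 0, "wx": 0, "wy": 0, "wz": -0.039, "gripper": 1},
  {"tx": 0, "ty": 0, "tz": 0, "wx": 0, "wy": 0, "wz": -0.039, "gripper": 1},
])

```text
clock: 13.33
ee_pos: [0.4955, 0.1826, 0.1385]
orientation: [-0.141, 0.99, -0.0, -0.0]
contact_force: [0.5, -0.9, 0.6]
gripper_width: 0.0854
grasp_force: 0.0
```

arm_command([
  {"tx": 0, "ty": 0, "tz": 0, "wx": 0, "wy": 0, "wz": 0, "gripper": 1},
  {"tx": 0, "ty": 0, "tz": 0, "wx": 0, "wy": 0, "wz": 0, "gripper": 1},
])

```text
clock: 13.5
ee_pos: [0.4955, 0.1826, 0.1383]
orientation: [-0.137, 0.991, 0.0, -0.0]
contact_force: [0.8, -0.0, -0.2]
gripper_width: 0.0855
grasp_force: 0.0
```

```bash
python3 - <<'E'
from seg import *
c,P=seg('w4',[(.04,.0515),(.003,.0095),(.053,.075)],100)
c=cap('top');P=pts(c);np.savez('top1.npz',P=P,c=c['color'])
E
```

```text
[0.49551752 0.18266416 0.13838447] -164.32568969199428 13.55
0.04 [  88    0  153   91 2062] [405.5  86.6] [ 61.7 108.9] 15.6 0.0451
0.04 [ 240  155   41   66 2544] [494.9 182.8] [58.1 33.6] 14.5 0.0466
0.04 [   0  186   49   66 2644] [579.7 -12.5] [58.6 35.7] 6.2 0.0466
0.04 [ 176  268  164   11 1169] [576.6 202.8] [  2.8 155. ] 14.7 0.046
0.04 [ 165  285  167   51 3258] [616.7 205.8] [ 57.9 169.7] 14.7 0.048
0.003 [ 147    0   61   55 2526] [387.   81.4] [41.5 49.9] 15.4 0.006
0.003 [ 34 174  39  59 294] [571.5  -0.9] [65.5 29. ] 35.5 0.0064
0.003 [174 248 155   7 495] [578.  197.1] [  2.1 166.6] 14.5 0.0062
0.003 [174 283  25  21 477] [649.6 140.6] [25.9 27.2] 13.3 0.0066
0.003 [204 284  36  21 697] [639.2 179.8] [27.2 39.3] 14.0 0.0066
0.003 [246 285  18  20 340] [630.5 215.4] [25.8 19.4] 12.7 0.0066
0.053 [ 174  276  170   10 1113] [573.5 203.2] [  7.9 151.9] 14.8 0.0652
0.053 [170 333  45  18 458] [659.7 159.8] [ 8.6 43.9] 16.2 0.0591
0.053 [236 334  47   7 157] [640.5 223.8] [ 3.3 45.9] 15.0 0.0552
0.053 [309 335  26  18 295] [626.4 283.6] [ 8.  24.6] 5.5 0.0591
```

View pics/w4.png

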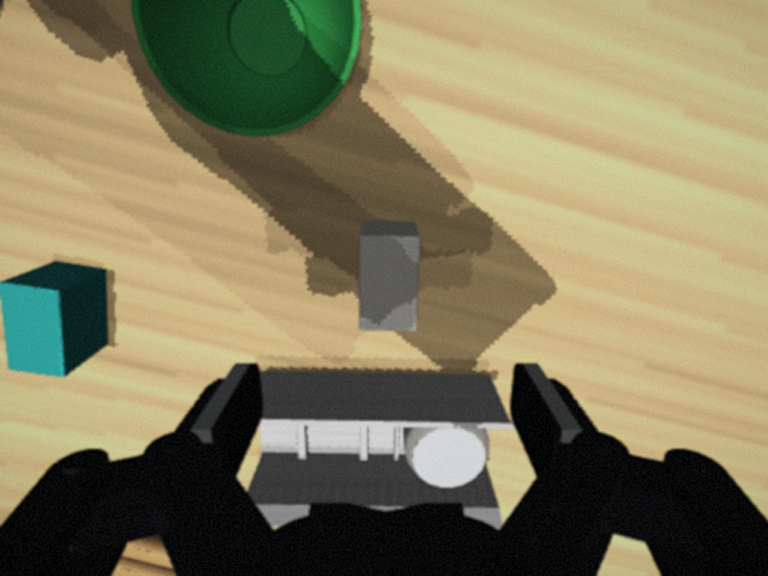

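The cap stands mouth down at (388,275), i.e. (0.495,0.183) with yaw 14.5°. The bowl, the turquoise block and the rack are undisturbed. The rack's bay is at (335,440). I'll look at the rack from above before regripping.

arm_command([
  {"tx": -0.059, "ty": -0.014, "tz": -0.04, "wx": 0, "wy": 0, "wz": 0, "gripper": 1},
  {"tx": -0.059, "ty": -0.014, "tz": -0.034, "wx": 0, "wy": 0, "wz": 0, "gripper": 1},
  {"tx": -0.059, "ty": -0.014, "tz": -0.034, "wx": 0, "wy": 0, "wz": 0, "gripper": 1},
  {"tx": -0.059, "ty": -0.014, "tz": -0.034, "wx": 0, "wy": 0, "wz": 0, "gripper": 1},
  {"tx": -0.059, "ty": -0.014, "tz": -0.034, "wx": 0, "wy": 0, "wz": 0, "gripper": 1},
  {"tx": -0.059, "ty": -0.014, "tz": -0.034, "wx": 0, "wy": 0, "wz": 0, "gripper": 1},
  {"tx": -0.059, "ty": -0.014, "tz": -0.034, "wx": 0, "wy": 0, "wz": 0, "gripper": 1},
  {"tx": -0.059, "ty": -0.014, "tz": -0.034, "wx": 0, "wy": 0, "wz": 0.0066, "gripper": 1},
])

```text
clock: 14.27
ee_pos: [0.6904, 0.1914, 0.2505]
orientation: [-0.127, 0.992, -0.0, 0.0]
contact_force: [1.2, 0.7, 0.1]
gripper_width: 0.0852
grasp_force: 0.0
```

arm_command([
  {"tx": 0, "ty": 0, "tz": 0, "wx": 0, "wy": 0, "wz": 0, "gripper": 1},
  {"tx": 0, "ty": 0, "tz": 0, "wx": 0, "wy": 0, "wz": 0, "gripper": 1},
  {"tx": 0, "ty": 0, "tz": 0, "wx": 0, "wy": 0, "wz": 0, "gripper": 1},
])

```text
clock: 14.52
ee_pos: [0.6886, 0.192, 0.2492]
orientation: [-0.128, 0.992, -0.0, -0.0]
contact_force: [-0.3, 0.4, -0.3]
gripper_width: 0.0856
grasp_force: 0.0
```

```bash
python3 - <<'E'
from seg import *
c,P=seg('w5',[(.04,.0515),(.003,.0105),(.053,.075)],100); print(c['e'],c['R'][:,2])
a=np.radians(14.5); X=P[...,0]*np.cos(a)+P[...,1]*np.sin(a); Y=-P[...,0]*np.sin(a)+P[...,1]*np.cos(a)
# profile in rack axes: median height map across X for Y strip in bay, and along Y for X strip
def prof(A,B,b0,b1,a0,a1):
    m=(B>b0)&(B<b1)&(P[...,2]<.1); k=np.arange(a0,a1,.002)
    for lo in k:
        z=P[...,2][m&(A>=lo)&(A<lo+.002)]
        print(round(lo*1000),end=':'); print(np.round(np.percentile(z,[10,90])*1000,0).astype(int).tolist() if len(z) else '-',end=' ')
    print()
prof(X,Y,.0,.03,.595,.695); prof(Y,X,.635,.66,-.05,.075)
E
```

```text
[0.68832496 0.19180817 0.24923147] -165.234714589804 14.5667
0.04 [  0   0  30  43 371] [613.3 -93. ] [23.  48.6] 69.4 0.046
0.04 [  80    0   37   49 1603] [586.  -11.7] [46.7 35.3] 5.9 0.0468
0.04 [281   0  33  13 424] [518.5 188.8] [10.6 33.8] 14.7 0.0467
0.04 [  0  13  14  23 145] [ 615.  -105.1] [ 4.7 29.4] 55.6 0.0466
0.04 [211  70 150   1 150] [581.8 194. ] [  0.2 164.2] 14.6 0.0478
0.04 [ 305   74   48   51 1885] [599.3 252.6] [55.7 54.7] 18.6 0.0484
0.04 [214 128 145   2 202] [643.1 212.7] [  0.5 168.7] 14.5 0.0432
0.04 [479 209  33 103 730] [744.9 545.7] [157.8   9.1] 15.6 0.0458
0.003 [ 39   0  13  47 195] [602.2 -91.7] [50.6 11.2] 2.8 0.0068
0.003 [127   0   4  53 140] [579.5   4.1] [56.3  2. ] 5.2 0.0072
0.003 [ 216   72   24   53 1188] [629.6 135.9] [63.7 28.5] 14.8 0.0068
0.003 [ 244   72   33   54 1681] [619.7 175.5] [64.3 40.1] 14.4 0.0069
0.003 [280  72  19  54 824] [610.4 211.1] [64.2 20.6] 14.6 0.0068
0.003 [298  72  53  54 537] [599.8 253.8] [64.4 62.4] 13.8 0.0068
0.003 [460 186  52 105 381] [731.7 537.3] [172.7  33. ] 2.7 0.0065
0.053 [  0   0  20  41 410] [609
[... 823 characters left out ...]
685:- 687:- 689:- 691:- 693:- 
-50:[0, 1] -48:[0, 2] -46:[0, 2] -44:[0, 2] -42:[0, 6] -40:[6, 8] -38:[6, 8] -36:[6, 8] -34:[6, 8] -32:[6, 8] -30:[6, 8] -28:[6, 8] -26:[6, 7] -24:[5, 8] -22:[6, 8] -20:[6, 7] -18:[6, 8] -16:[6, 8] -14:[6, 8] -12:[13, 15] -10:[14, 16] -8:[13, 15] -6:[6, 15] -4:[6, 8] -2:[6, 8] 0:[6, 8] 2:[6, 8] 4:[6, 8] 6:[6, 8] 8:[6, 7] 10:[5, 8] 12:[6, 8] 14:[6, 8] 16:[6, 8] 18:[6, 8] 20:[6, 8] 22:[6, 8] 24:[6, 8] 26:[6, 8] 28:[5, 8] 30:[6, 8] 32:[6, 8] 34:[6, 15] 36:[14, 16] 38:[14, 16] 40:[7, 15] 42:[6, 8] 44:[6, 8] 46:[6, 7] 48:[6, 8] 50:[6, 8] 52:[6, 8] 54:[6, 7] 56:[6, 8] 58:[6, 8] 60:[7, 15] 62:[14, 16] 64:[6, 7] 66:[6, 39] 68:[7, 44] 70:[37, 49] 72:[44, 50] 74:[47, 50]
```

View pics/w5.png

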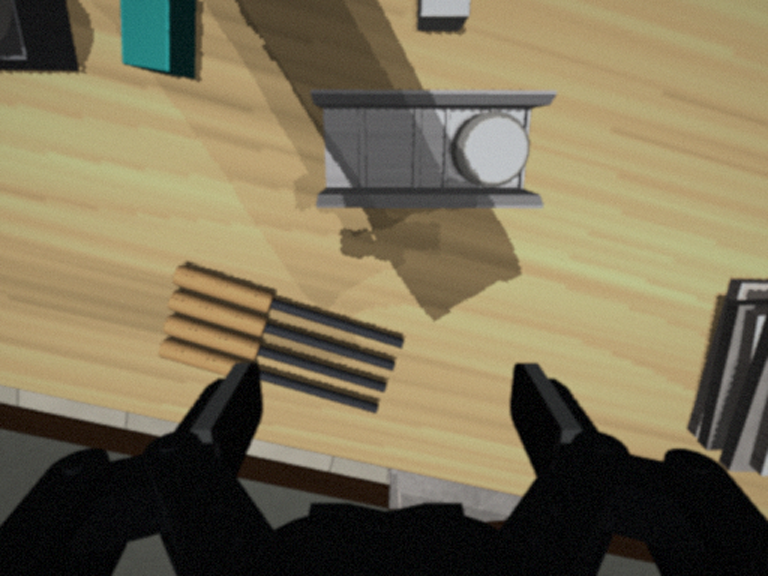

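The rack from above: the empty bay is at (387,147) between ribs at x=362 and x=415. It measures 64.3x40.1 mm, centred at (0.6197,0.1755) with yaw 14.5°. The round cap is at (490,148). I'm going back to grip the cap by its broad faces.

arm_command([
  {"tx": 0.059, "ty": 0.0126, "tz": 0.02, "wx": 0, "wy": 0, "wz": 0.0015, "gripper": 1},
  {"tx": 0.059, "ty": 0.0126, "tz": 0.02, "wx": 0, "wy": 0, "wz": 0, "gripper": 1},
  {"tx": 0.059, "ty": 0.0126, "tz": 0.02, "wx": 0, "wy": 0, "wz": 0, "gripper": 1},
  {"tx": 0.059, "ty": 0.0126, "tz": 0.02, "wx": 0, "wy": 0, "wz": 0, "gripper": 1},
  {"tx": 0.059, "ty": 0.0126, "tz": 0.02, "wx": 0, "wy": 0, "wz": 0, "gripper": 1},
  {"tx": 0.059, "ty": 0.0126, "tz": 0.02, "wx": 0, "wy": 0, "wz": 0, "gripper": 1},
  {"tx": 0.059, "ty": 0.0126, "tz": 0.02, "wx": 0, "wy": 0, "wz": 0, "gripper": 1},
  {"tx": 0.059, "ty": 0.0126, "tz": 0.02, "wx": 0, "wy": 0, "wz": 0, "gripper": 1},
])

```text
clock: 15.23
ee_pos: [0.4941, 0.1824, 0.1851]
orientation: [-0.126, 0.992, -0.001, -0.0]
contact_force: [0.1, 0.3, -0.6]
gripper_width: 0.0851
grasp_force: 0.0
```

arm_command([
  {"tx": 0, "ty": 0, "tz": 0.06, "wx": 0, "wy": 0, "wz": 0, "gripper": 1},
  {"tx": 0, "ty": 0, "tz": 0.07, "wx": 0, "wy": 0, "wz": 0, "gripper": 1},
  {"tx": 0, "ty": 0, "tz": 0.07, "wx": 0, "wy": 0, "wz": 0, "gripper": 1},
  {"tx": 0, "ty": 0, "tz": 0.06, "wx": 0, "wy": 0, "wz": 0, "gripper": 1},
  {"tx": 0, "ty": 0, "tz": 0, "wx": 0, "wy": 0, "wz": 0, "gripper": 1},
  {"tx": 0, "ty": 0, "tz": 0, "wx": 0, "wy": 0, "wz": 0, "gripper": 1},
  {"tx": 0, "ty": 0, "tz": 0, "wx": 0, "wy": 0, "wz": 0, "gripper": 1},
])

```text
clock: 15.82
ee_pos: [0.4965, 0.1837, 0.0829]
orientation: [-0.126, 0.992, 0.0, 0.0]
contact_force: [0.3, 0.2, 0.3]
gripper_width: 0.0855
grasp_force: 0.0
```

```bash
python3 - <<'E'
from seg import *
s=r.observe();p=s['ee_pos'];print(p,yaw(),tool(.4949-p[0],.1828-p[1]))
E
```

```text
[0.49645887 0.18369394 0.08291027] -165.50935369905739 [ 0.0043 -0.0012 -0.    ]
```

arm_command([
  {"tx": 0.004, "ty": -0.001, "tz": 0.035, "wx": 0, "wy": 0, "wz": 0, "gripper": 1},
  {"tx": 0, "ty": 0, "tz": 0.04, "wx": 0, "wy": 0, "wz": 0, "gripper": 1},
  {"tx": 0, "ty": 0, "tz": 0.04, "wx": 0, "wy": 0, "wz": 0, "gripper": 1},
  {"tx": 0, "ty": 0, "tz": 0.03, "wx": 0, "wy": 0, "wz": 0, "gripper": 1},
  {"tx": 0, "ty": 0, "tz": 0.018, "wx": 0, "wy": 0, "wz": 0, "gripper": 0.6},
  {"tx": 0, "ty": 0, "tz": 0, "wx": 0, "wy": 0, "wz": 0, "gripper": 0.3},
  {"tx": 0, "ty": 0, "tz": 0, "wx": 0, "wy": 0, "wz": 0, "gripper": 0},
  {"tx": 0, "ty": 0, "tz": 0, "wx": 0, "wy": 0, "wz": 0, "gripper": 0},
], force=20)

```text
clock: 16.48
ee_pos: [0.4957, 0.1829, 0.0177]
orientation: [-0.126, 0.992, 0.0, 0.001]
contact_force: [-0.1, 0.3, -0.5]
gripper_width: 0.0426
grasp_force: 0.0
```

arm_command([
  {"tx": 0, "ty": 0, "tz": 0, "wx": 0, "wy": 0, "wz": 0, "gripper": -0.1},
  {"tx": 0, "ty": 0, "tz": 0, "wx": 0, "wy": 0, "wz": 0, "gripper": -0.2},
  {"tx": 0, "ty": 0, "tz": 0, "wx": 0, "wy": 0, "wz": 0, "gripper": -0.3},
  {"tx": 0, "ty": 0, "tz": 0, "wx": 0, "wy": 0, "wz": 0, "gripper": -0.3},
  {"tx": 0, "ty": 0, "tz": 0, "wx": 0, "wy": 0, "wz": 0, "gripper": -0.3},
  {"tx": 0, "ty": 0, "tz": 0, "wx": 0, "wy": 0, "wz": 0, "gripper": -0.3},
], force=25)

```text
clock: 16.98
ee_pos: [0.4955, 0.1827, 0.0173]
orientation: [-0.126, 0.992, 0.0, 0.001]
contact_force: [-1.4, -0.9, 6.0]
gripper_width: 0.0334
grasp_force: 24.5
```

arm_command([
  {"tx": 0, "ty": 0, "tz": -0.01, "wx": 0, "wy": 0, "wz": 0, "gripper": -0.3},
  {"tx": 0, "ty": 0, "tz": -0.03, "wx": 0, "wy": 0, "wz": 0, "gripper": -0.3},
  {"tx": 0, "ty": 0, "tz": -0.05, "wx": 0, "wy": 0, "wz": 0, "gripper": -0.3},
  {"tx": 0, "ty": 0, "tz": -0.05, "wx": 0, "wy": 0, "wz": 0, "gripper": -0.3},
  {"tx": 0, "ty": 0, "tz": -0.05, "wx": 0, "wy": 0, "wz": 0, "gripper": -0.3},
  {"tx": 0, "ty": 0, "tz": -0.05, "wx": 0, "wy": 0, "wz": 0, "gripper": -0.3},
  {"tx": 0, "ty": 0, "tz": -0.04, "wx": 0, "wy": 0, "wz": 0, "gripper": -0.3},
  {"tx": 0, "ty": 0, "tz": 0, "wx": 0, "wy": 0, "wz": 0, "gripper": -0.3},
])

```text
clock: 17.65
ee_pos: [0.4961, 0.1835, 0.1317]
orientation: [-0.126, 0.992, 0.001, 0.002]
contact_force: [-0.1, 1.3, -0.7]
gripper_width: 0.0331
grasp_force: 25.3
```

arm_command([
  {"tx": -0.04, "ty": -0.013, "tz": 0, "wx": 0, "wy": 0, "wz": 0, "gripper": -0.3},
  {"tx": -0.05, "ty": -0.016, "tz": 0, "wx": 0, "wy": 0, "wz": 0, "gripper": -0.3},
  {"tx": -0.05, "ty": -0.016, "tz": 0, "wx": 0, "wy": 0, "wz": 0, "gripper": -0.3},
  {"tx": -0.05, "ty": -0.016, "tz": 0, "wx": 0, "wy": 0, "wz": 0, "gripper": -0.3},
  {"tx": -0.05, "ty": -0.016, "tz": 0, "wx": 0, "wy": 0, "wz": 0, "gripper": -0.3},
  {"tx": -0.057, "ty": -0.018, "tz": 0, "wx": 0, "wy": 0, "wz": 0, "gripper": -0.3},
  {"tx": 0, "ty": 0, "tz": 0, "wx": 0, "wy": 0, "wz": 0, "gripper": -0.3},
  {"tx": 0, "ty": 0, "tz": 0, "wx": 0, "wy": 0, "wz": 0, "gripper": -0.3},
])

```text
clock: 18.32
ee_pos: [0.6199, 0.175, 0.1274]
orientation: [-0.125, 0.992, 0.0, -0.001]
contact_force: [0.1, -0.1, -0.4]
gripper_width: 0.0335
grasp_force: 25.3
```

arm_command([
  {"tx": 0, "ty": 0, "tz": 0, "wx": 0, "wy": 0, "wz": 0, "gripper": -0.3},
  {"tx": 0, "ty": 0, "tz": 0, "wx": 0, "wy": 0, "wz": 0, "gripper": -0.3},
])

```text
clock: 18.48
ee_pos: [0.6186, 0.1756, 0.1283]
orientation: [-0.126, 0.992, -0.0, -0.0]
contact_force: [-0.3, -0.2, -1.2]
gripper_width: 0.0335
grasp_force: 25.3
```

```bash
python3 - <<'E'
from seg import *
c,P=seg('w6',[(.13,.185),(.053,.075)],100)
s=r.observe();p=s['ee_pos'];print(p,tool(.6202-p[0],.1755-p[1]))
a=np.radians(14.5); X=P[...,0]*np.cos(a)+P[...,1]*np.sin(a); Y=-P[...,0]*np.sin(a)+P[...,1]*np.cos(a); Z=P[...,2]
v,u=np.mgrid[:384,:512]
m=(Z>.125)&(Z<.18)&(abs(X-.644)<.04)&(abs(Y-.0147)<.016); print('cap',np.percentile(X[m],[1,99]),np.percentile(Z[m],[5,50,95]))
E
```

```text
[0.61867542 0.17555896 0.12849555] -165.46238334350534 18.5333
0.13 [  117   196   281   150 16135] [618.3 173.7] [ 58.9 101.7] 14.0 0.1578
0.053 [ 182  152  237    9 2083] [576.8 195.1] [  8.5 170.1] 14.5 0.0653
0.053 [190 234  22  18 197] [664.3 136.8] [ 9.3 17.1] 45.8 0.0592
0.053 [ 304  234   98   17 1430] [635.2 258.5] [ 9.2 77.8] 14.4 0.0614
[0.61867542 0.17555896 0.12849555] [-0.0037 -0.0011 -0.    ]
cap [0.61332705 0.67004335] [0.13631703 0.15737381 0.15843524]
```

View pics/w6.png

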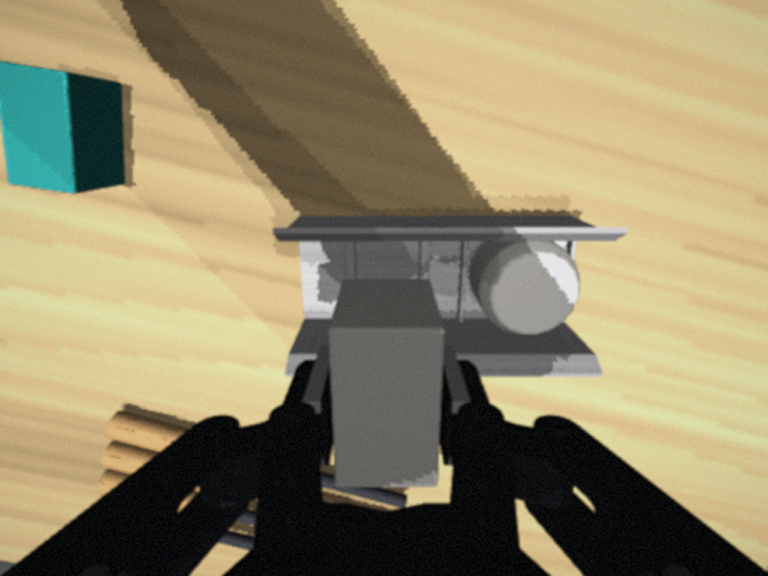

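The cap is held level above the rack at (385,405) with the bay clear below it. I'll make a 1.7 mm correction and lower it.

arm_command([
  {"tx": -0.0043, "ty": -0.001, "tz": 0.02, "wx": 0, "wy": 0, "wz": 0, "gripper": -0.3},
  {"tx": 0, "ty": 0, "tz": 0.03, "wx": 0, "wy": 0, "wz": 0, "gripper": -0.3},
  {"tx": 0, "ty": 0, "tz": 0.04, "wx": 0, "wy": 0, "wz": 0, "gripper": -0.3},
  {"tx": 0, "ty": 0, "tz": 0.03, "wx": 0, "wy": 0, "wz": 0, "gripper": -0.3},
  {"tx": 0, "ty": 0, "tz": 0, "wx": 0, "wy": 0, "wz": 0, "gripper": -0.3},
  {"tx": 0, "ty": 0, "tz": 0, "wx": 0, "wy": 0, "wz": 0, "gripper": -0.3},
  {"tx": 0, "ty": 0, "tz": 0, "wx": 0, "wy": 0, "wz": 0, "gripper": -0.3},
])

```text
clock: 19.12
ee_pos: [0.6214, 0.1757, 0.0808]
orientation: [-0.126, 0.992, 0.0, 0.0]
contact_force: [1.3, 0.6, -0.0]
gripper_width: 0.0341
grasp_force: 25.3
```

```bash
python3 - <<'E'
from seg import *
c=cap('wrist');P=pts(c)
s=r.observe();p=s['ee_pos']
a=np.radians(14.5); X=P[...,0]*np.cos(a)+P[...,1]*np.sin(a); Y=-P[...,0]*np.sin(a)+P[...,1]*np.cos(a); Z=P[...,2]
m=(Z>p[2]+.025)&(Z<.13)&(abs(X-.644)<.04)&(abs(Y-.0147)<.016); print('cap',np.percentile(X[m],[1,99]),np.percentile(Z[m],[5,50,95]))
print('tcp',p,p[0]*np.cos(a)+p[1]*np.sin(a),-p[0]*np.sin(a)+p[1]*np.cos(a),yaw())
E
```

```text
cap [0.61633036 0.67293247] [0.1088645 0.1099446 0.1110313]
tcp [0.62163535 0.17579748 0.0810966 ] 0.645850969045068 0.014552855534046338 -165.5183993650675
```

arm_command([
  {"tx": 0.0015, "ty": 0, "tz": 0.03, "wx": 0, "wy": 0, "wz": 0, "gripper": -0.3},
  {"tx": 0, "ty": 0, "tz": 0.03, "wx": 0, "wy": 0, "wz": 0, "gripper": -0.3},
  {"tx": 0, "ty": 0, "tz": 0.03, "wx": 0, "wy": 0, "wz": 0, "gripper": -0.3},
  {"tx": 0, "ty": 0, "tz": 0.02, "wx": 0, "wy": 0, "wz": 0, "gripper": -0.3},
  {"tx": 0, "ty": 0, "tz": 0.012, "wx": 0, "wy": 0, "wz": 0, "gripper": -0.3},
  {"tx": 0, "ty": 0, "tz": 0, "wx": 0, "wy": 0, "wz": 0, "gripper": -0.3},
  {"tx": 0, "ty": 0, "tz": 0, "wx": 0, "wy": 0, "wz": 0, "gripper": -0.3},
  {"tx": 0, "ty": 0, "tz": 0, "wx": 0, "wy": 0, "wz": 0, "gripper": -0.3},
])

```text
clock: 19.83
ee_pos: [0.621, 0.1755, 0.032]
orientation: [-0.126, 0.992, 0.0, 0.0]
contact_force: [0.0, 0.6, -0.4]
gripper_width: 0.0337
grasp_force: 25.3
```

arm_command([
  {"tx": 0, "ty": 0, "tz": 0.005, "wx": 0, "wy": 0, "wz": 0, "gripper": -0.3},
  {"tx": 0, "ty": 0, "tz": 0.005, "wx": 0, "wy": 0, "wz": 0, "gripper": -0.3},
  {"tx": 0, "ty": 0, "tz": 0, "wx": 0, "wy": 0, "wz": 0, "gripper": -0.3},
  {"tx": 0, "ty": 0, "tz": 0, "wx": 0, "wy": 0, "wz": 0, "gripper": -0.3},
])

```text
clock: 20.17
ee_pos: [0.6208, 0.1752, 0.0277]
orientation: [-0.126, 0.992, -0.0, 0.0]
contact_force: [-0.0, -0.3, -0.6]
gripper_width: 0.0335
grasp_force: 25.3
```

arm_command([
  {"tx": 0, "ty": 0, "tz": 0.005, "wx": 0, "wy": 0, "wz": 0, "gripper": -0.3},
  {"tx": 0, "ty": 0, "tz": 0, "wx": 0, "wy": 0, "wz": 0, "gripper": -0.3},
  {"tx": 0, "ty": 0, "tz": 0, "wx": 0, "wy": 0, "wz": 0, "gripper": -0.3},
])

```text
clock: 20.42
ee_pos: [0.6207, 0.1752, 0.0256]
orientation: [-0.126, 0.992, -0.0, -0.0]
contact_force: [-0.2, 0.2, -0.5]
gripper_width: 0.0336
grasp_force: 25.3
```

arm_command([
  {"tx": 0, "ty": 0, "tz": 0.004, "wx": 0, "wy": 0, "wz": 0, "gripper": -0.3},
  {"tx": 0, "ty": 0, "tz": 0, "wx": 0, "wy": 0, "wz": 0, "gripper": -0.3},
  {"tx": 0, "ty": 0, "tz": 0, "wx": 0, "wy": 0, "wz": 0, "gripper": -0.3},
])

```text
clock: 20.67
ee_pos: [0.6207, 0.1752, 0.024]
orientation: [-0.126, 0.992, -0.0, -0.0]
contact_force: [-0.3, -0.6, -0.5]
gripper_width: 0.0335
grasp_force: 25.3
```

arm_command([
  {"tx": 0, "ty": 0, "tz": 0.002, "wx": 0, "wy": 0, "wz": 0, "gripper": -0.3},
  {"tx": 0, "ty": 0, "tz": 0, "wx": 0, "wy": 0, "wz": 0, "gripper": -0.3},
  {"tx": 0, "ty": 0, "tz": 0, "wx": 0, "wy": 0, "wz": 0, "gripper": -0.3},
])

```text
clock: 20.92
ee_pos: [0.6208, 0.1753, 0.0234]
orientation: [-0.126, 0.992, 0.0, 0.0]
contact_force: [0.1, 0.7, 1.1]
gripper_width: 0.0335
grasp_force: 25.4
```

Touching at TCP z 0.0234, which matches the cap being on the bay floor. One more small step to confirm.

arm_command([
  {"tx": 0, "ty": 0, "tz": 0.0015, "wx": 0, "wy": 0, "wz": 0, "gripper": -0.3},
  {"tx": 0, "ty": 0, "tz": 0, "wx": 0, "wy": 0, "wz": 0, "gripper": -0.3},
  {"tx": 0, "ty": 0, "tz": 0, "wx": 0, "wy": 0, "wz": 0, "gripper": -0.3},
])

```text
clock: 21.17
ee_pos: [0.6208, 0.1753, 0.0234]
orientation: [-0.126, 0.992, -0.0, 0.0]
contact_force: [-2.1, -0.0, 7.0]
gripper_width: 0.0333
grasp_force: 26.1
```

arm_command([
  {"tx": 0, "ty": 0, "tz": -0.001, "wx": 0, "wy": 0, "wz": 0, "gripper": -0.3},
  {"tx": 0, "ty": 0, "tz": 0, "wx": 0, "wy": 0, "wz": 0, "gripper": -0.15},
  {"tx": 0, "ty": 0, "tz": 0, "wx": 0, "wy": 0, "wz": 0, "gripper": 0},
  {"tx": 0, "ty": 0, "tz": 0, "wx": 0, "wy": 0, "wz": 0, "gripper": 0.1},
  {"tx": 0, "ty": 0, "tz": 0, "wx": 0, "wy": 0, "wz": 0, "gripper": 0.15},
  {"tx": 0, "ty": 0, "tz": 0, "wx": 0, "wy": 0, "wz": 0, "gripper": 0.15},
  {"tx": 0, "ty": 0, "tz": 0, "wx": 0, "wy": 0, "wz": 0, "gripper": 0.15},
])

```text
clock: 21.75
ee_pos: [0.6207, 0.1752, 0.023]
orientation: [-0.126, 0.992, 0.0, -0.0]
contact_force: [-0.4, -0.3, -1.3]
gripper_width: 0.0492
grasp_force: 0.0
```

arm_command([
  {"tx": 0, "ty": 0, "tz": -0.02, "wx": 0, "wy": 0, "wz": 0, "gripper": 0.15},
  {"tx": 0, "ty": 0, "tz": -0.04, "wx": 0, "wy": 0, "wz": 0, "gripper": 0.15},
  {"tx": 0, "ty": 0, "tz": -0.06, "wx": 0, "wy": 0, "wz": 0, "gripper": 0.15},
  {"tx": 0, "ty": 0, "tz": -0.08, "wx": 0, "wy": 0, "wz": 0, "gripper": 0.15},
  {"tx": 0, "ty": 0, "tz": -0.08, "wx": 0, "wy": 0, "wz": 0, "gripper": 0.15},
  {"tx": 0, "ty": 0, "tz": -0.08, "wx": 0, "wy": 0, "wz": 0, "gripper": 0.15},
  {"tx": 0, "ty": 0, "tz": -0.08, "wx": 0, "wy": 0, "wz": 0, "gripper": 0.15},
  {"tx": 0, "ty": 0, "tz": -0.08, "wx": 0, "wy": 0, "wz": 0, "gripper": 0.15},
])

```text
clock: 22.42
ee_pos: [0.6203, 0.1756, 0.2346]
orientation: [-0.126, 0.992, 0.0, 0.001]
contact_force: [1.3, 0.5, 0.3]
gripper_width: 0.0491
grasp_force: 0.0
```

arm_command([
  {"tx": 0, "ty": 0, "tz": -0.06, "wx": 0, "wy": 0, "wz": 0, "gripper": -1},
  {"tx": 0, "ty": 0, "tz": 0, "wx": 0, "wy": 0, "wz": 0, "gripper": -1},
  {"tx": 0, "ty": 0, "tz": 0, "wx": 0, "wy": 0, "wz": 0, "gripper": -1},
])

```text
clock: 22.67
ee_pos: [0.621, 0.176, 0.2581]
orientation: [-0.126, 0.992, 0.0, 0.002]
contact_force: [1.0, -0.5, -0.6]
gripper_width: 0.0131
grasp_force: 0.0
```

```bash
python3 - <<'E'
from seg import *
c,P=seg('w7',[(.0495,.0555),(.04,.0495),(.056,.075)],60)
E
```

```text
[0.6205888  0.17536764 0.25638326] -165.5078054538314 22.7167
0.0495 [  1  33  41  75 555] [ 590.3 -106.8] [77.1 28.2] 15.1 0.0531
0.0495 [ 243  135   29   46 1257] [620.2 173.8] [56.9 33.8] 13.9 0.0527
0.0495 [215 182  72   3  87] [653.1 174.2] [ 1.2 89.6] 14.7 0.0528
0.0495 [288 182  62   3  88] [631.4 257. ] [ 1.3 76.6] 14.1 0.053
0.0495 [467 245  45  99 429] [736.9 543.5] [171.6  16.4] 8.1 0.0526
0.04 [ 26  34  22  74 435] [587.4 -94.9] [77.7  4.3] 14.9 0.0448
0.04 [ 5 42 20 17 63] [ 567.9 -116.7] [26.2  3.5] 63.9 0.0455
0.04 [  94   56   33   57 1662] [580.2 -12.4] [57.9 34.6] 5.8 0.0468
0.04 [15 87 18 15 68] [ 616.7 -106.5] [ 3.5 27.8] 48.8 0.0454
0.04 [ 299  134   45   43 1354] [599.  252.2] [54.1 55.3] 17.9 0.0482
0.04 [216 180 133   3 304] [643.1 212.6] [  1.4 168.8] 14.5 0.0451
0.04 [464 242  48  99 578] [736.8 541.8] [170.8  27.1] 5.9 0.0449
0.056 [  0  41  28  62 759] [ 593.4 -108.4] [63.2 24.3] 7.7 0.0657
0.056 [ 210  126  150    7 1031] [576.9 195.2] [  8.4 169.9] 14.5 0.065
0.056 [ 214  184  139   10 1237] [646.7 213.4] [  9.6 170.1] 15.0 0.0626
0.056 [ 470  247   42  102 2353] [736.9 550.2] [169.2  51.1] 26.6 0.0667
```

View pics/w7.png

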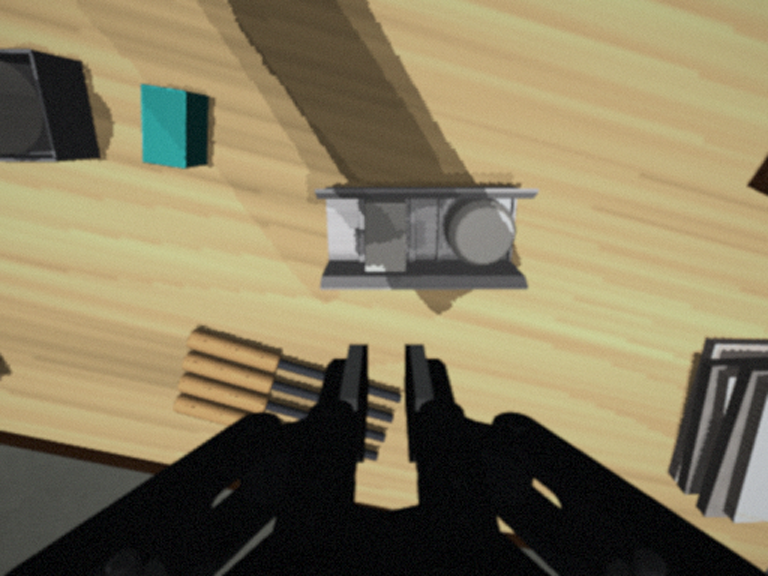

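The cap stands home in the bay at (387,235), with a flat top at z 0.0527 and its centre on the bay centre. The round cap at (480,230) is unmoved. Now for the pump: turn back and travel over the caddy with the fingers shut.

arm_command([
  {"tx": 0, "ty": 0, "tz": -0.03, "wx": 0, "wy": 0, "wz": 0.032, "gripper": -1},
  {"tx": 0, "ty": 0, "tz": -0.03, "wx": 0, "wy": 0, "wz": 0.039, "gripper": -1},
  {"tx": 0, "ty": 0, "tz": 0, "wx": 0, "wy": 0, "wz": 0.039, "gripper": -1},
  {"tx": 0, "ty": 0, "tz": 0, "wx": 0, "wy": 0, "wz": 0.039, "gripper": -1},
  {"tx": 0, "ty": 0, "tz": 0, "wx": 0, "wy": 0, "wz": 0.039, "gripper": -1},
  {"tx": 0, "ty": 0, "tz": 0, "wx": 0, "wy": 0, "wz": 0.039, "gripper": -1},
  {"tx": 0, "ty": 0, "tz": 0, "wx": 0, "wy": 0, "wz": 0.039, "gripper": -1},
  {"tx": 0, "ty": 0, "tz": 0, "wx": 0, "wy": 0, "wz": 0.039, "gripper": -1},
])

```text
clock: 23.38
ee_pos: [0.6201, 0.1749, 0.278]
orientation: [0.348, 0.937, -0.001, -0.001]
contact_force: [1.2, 0.4, -0.4]
gripper_width: 0.0
grasp_force: 0.0
```

arm_command([
  {"tx": 0, "ty": 0, "tz": 0, "wx": 0, "wy": 0, "wz": 0.039, "gripper": -1},
  {"tx": 0, "ty": 0, "tz": 0, "wx": 0, "wy": 0, "wz": 0.039, "gripper": -1},
  {"tx": 0, "ty": 0, "tz": 0, "wx": 0, "wy": 0, "wz": 0.039, "gripper": -1},
  {"tx": 0, "ty": 0, "tz": 0, "wx": 0, "wy": 0, "wz": 0.039, "gripper": -1},
  {"tx": 0, "ty": 0, "tz": 0, "wx": 0, "wy": 0, "wz": 0.039, "gripper": -1},
  {"tx": 0, "ty": 0, "tz": 0, "wx": 0, "wy": 0, "wz": 0, "gripper": -1},
])

```text
clock: 23.88
ee_pos: [0.6201, 0.1751, 0.2782]
orientation: [0.615, 0.789, -0.001, -0.0]
contact_force: [-0.3, 0.8, 0.1]
gripper_width: -0.0004
grasp_force: 0.0
```

```bash
python3 - <<'E'
from seg import *
p=r.observe()['ee_pos'];print(p,yaw(),tool(.613-p[0],-.184-p[1]))
E
```

```text
[0.62010955 0.17509051 0.27822945] 104.16711423893462 [-8.661e-01 -2.370e-01  7.000e-04]
```

arm_command([
  {"tx": -0.062, "ty": -0.017, "tz": 0, "wx": 0, "wy": 0, "wz": 0, "gripper": -1},
  {"tx": -0.062, "ty": -0.017, "tz": 0, "wx": 0, "wy": 0, "wz": 0, "gripper": -1},
  {"tx": -0.062, "ty": -0.017, "tz": 0, "wx": 0, "wy": 0, "wz": 0, "gripper": -1},
  {"tx": -0.062, "ty": -0.017, "tz": 0, "wx": 0, "wy": 0, "wz": 0, "gripper": -1},
  {"tx": -0.062, "ty": -0.017, "tz": 0, "wx": 0, "wy": 0, "wz": 0, "gripper": -1},
  {"tx": -0.062, "ty": -0.017, "tz": 0, "wx": 0, "wy": 0, "wz": 0, "gripper": -1},
  {"tx": -0.062, "ty": -0.017, "tz": 0, "wx": 0, "wy": 0, "wz": 0, "gripper": -1},
])

```text
clock: 24.47
ee_pos: [0.6174, -0.0061, 0.2784]
orientation: [0.61, 0.792, -0.001, -0.001]
contact_force: [-0.1, 0.3, 1.1]
gripper_width: -0.0001
grasp_force: 0.0
```

arm_command([
  {"tx": -0.062, "ty": -0.017, "tz": 0, "wx": 0, "wy": 0, "wz": 0, "gripper": -1},
  {"tx": -0.062, "ty": -0.017, "tz": 0, "wx": 0, "wy": 0, "wz": 0, "gripper": -1},
  {"tx": -0.062, "ty": -0.017, "tz": 0, "wx": 0, "wy": 0, "wz": 0, "gripper": -1},
  {"tx": -0.062, "ty": -0.017, "tz": 0, "wx": 0, "wy": 0, "wz": 0, "gripper": -1},
  {"tx": -0.062, "ty": -0.017, "tz": 0, "wx": 0, "wy": 0, "wz": 0, "gripper": -1},
  {"tx": -0.062, "ty": -0.017, "tz": 0, "wx": 0, "wy": 0, "wz": 0, "gripper": -1},
  {"tx": -0.062, "ty": -0.017, "tz": 0, "wx": 0, "wy": 0, "wz": 0, "gripper": -1},
  {"tx": 0, "ty": 0, "tz": 0, "wx": 0, "wy": 0, "wz": 0, "gripper": -1},
])

```text
clock: 25.13
ee_pos: [0.614, -0.192, 0.2776]
orientation: [0.614, 0.79, -0.002, -0.0]
contact_force: [-0.4, -0.8, -0.8]
gripper_width: -0.0002
grasp_force: 0.0
```

arm_command([
  {"tx": 0, "ty": 0, "tz": 0, "wx": 0, "wy": 0, "wz": 0, "gripper": -1},
  {"tx": 0, "ty": 0, "tz": 0, "wx": 0, "wy": 0, "wz": 0, "gripper": -1},
  {"tx": 0, "ty": 0, "tz": 0, "wx": 0, "wy": 0, "wz": 0, "gripper": -1},
])

```text
clock: 25.38
ee_pos: [0.6154, -0.1832, 0.2789]
orientation: [0.611, 0.792, 0.0, -0.0]
contact_force: [0.8, 0.7, -0.5]
gripper_width: -0.0002
grasp_force: 0.0
```

```bash
python3 - <<'E'
from seg import *
c,P=seg('w8',[(.1835,.1925),(.1985,.206)],80)
p=r.observe()['ee_pos']
a=np.radians(14.5); X=P[...,0]*np.cos(a)+P[...,1]*np.sin(a); Y=-P[...,0]*np.sin(a)+P[...,1]*np.cos(a); Z=P[...,2]
print('tcp',p[0]*np.cos(a)+p[1]*np.sin(a),-p[0]*np.sin(a)+p[1]*np.cos(a))
m=(Z>.186)&(Z<.191)&(abs(X-.545)<.04)&(abs(Y+.332)<.0145)
for x in np.arange(.505,.585,.004):
    k=m&(X>=x)&(X<x+.004)
    if k.sum()>3: print(round(x,3),k.sum(),np.round([Y[k].min(),Y[k].max()],4))
E
```

```text
[ 0.61545117 -0.18321448  0.27905107] 104.66117550327884 25.4333
0.1835 [228 176  48  23 891] [ 609.8 -184.3] [40.7 19.1] 13.8 0.1884
0.1835 [216 211  72   6 282] [ 616.3 -207.5] [62.4  3.1] 13.4 0.1881
0.1985 [ 208   78   88   89 4382] [ 596.6 -130.7] [65.1 64.6] 14.1 0.2037
0.1985 [ 214  218   75   62 1781] [ 622.9 -235.3] [64.1 59.6] 14.7 0.2035
tcp 0.5499743572807285 -0.33147533798184725
0.529 15 [-0.3372 -0.3247]
0.533 84 [-0.3405 -0.3214]
0.537 108 [-0.3406 -0.3216]
0.541 106 [-0.3403 -0.322 ]
0.545 86 [-0.3405 -0.3218]
0.549 106 [-0.3406 -0.3216]
0.553 107 [-0.3405 -0.3217]
0.557 93 [-0.3402 -0.3223]
0.561 80 [-0.3403 -0.3224]
```

View pics/w8.png

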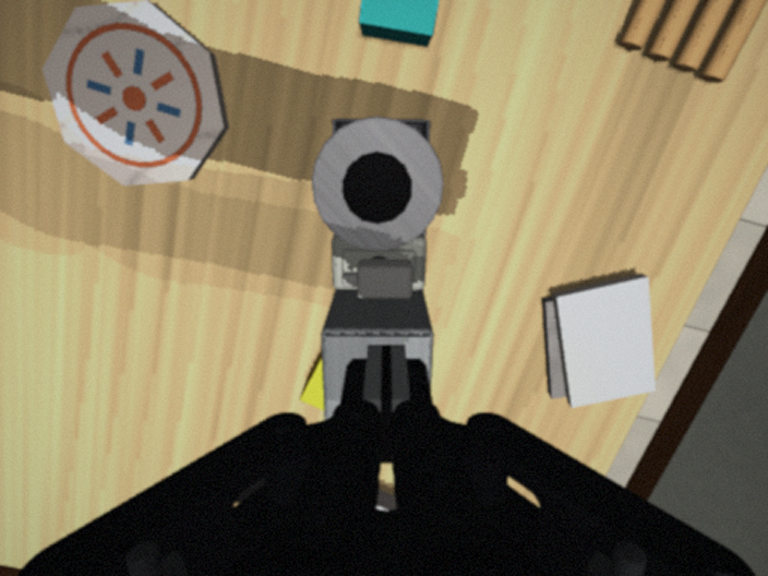

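The pump head with its nose is at (382,277), with tins and panel undisturbed. Its centre is at caddy-axis X 0.5485, Y -0.331, which is 1.5 mm from under the TCP. I'm going down in steps, watching the force.

arm_command([
  {"tx": 0.001, "ty": -0.0037, "tz": 0.03, "wx": 0, "wy": 0, "wz": 0, "gripper": -1},
  {"tx": 0, "ty": 0, "tz": 0.05, "wx": 0, "wy": 0, "wz": 0, "gripper": -1},
  {"tx": 0, "ty": 0, "tz": 0.05, "wx": 0, "wy": 0, "wz": 0, "gripper": -1},
  {"tx": 0, "ty": 0, "tz": 0.04, "wx": 0, "wy": 0, "wz": 0, "gripper": -1},
  {"tx": 0, "ty": 0, "tz": 0.025, "wx": 0, "wy": 0, "wz": 0, "gripper": -1},
  {"tx": 0, "ty": 0, "tz": 0, "wx": 0, "wy": 0, "wz": 0, "gripper": -1},
  {"tx": 0, "ty": 0, "tz": 0, "wx": 0, "wy": 0, "wz": 0, "gripper": -1},
  {"tx": 0, "ty": 0, "tz": 0, "wx": 0, "wy": 0, "wz": 0, "gripper": -1},
])

```text
clock: 26.1
ee_pos: [0.6146, -0.1843, 0.2022]
orientation: [0.612, 0.791, 0.0, 0.001]
contact_force: [-0.2, -0.1, 0.3]
gripper_width: -0.0001
grasp_force: 0.0
```

arm_command([
  {"tx": 0, "ty": 0, "tz": 0.01, "wx": 0, "wy": 0, "wz": 0, "gripper": -1},
  {"tx": 0, "ty": 0, "tz": 0.01, "wx": 0, "wy": 0, "wz": 0, "gripper": -1},
  {"tx": 0, "ty": 0, "tz": 0, "wx": 0, "wy": 0, "wz": 0, "gripper": -1},
  {"tx": 0, "ty": 0, "tz": 0, "wx": 0, "wy": 0, "wz": 0, "gripper": -1},
])

```text
clock: 26.43
ee_pos: [0.6137, -0.1847, 0.193]
orientation: [0.612, 0.791, -0.0, -0.0]
contact_force: [-0.2, -1.0, 0.4]
gripper_width: -0.0001
grasp_force: 0.0
```

arm_command([
  {"tx": 0, "ty": 0, "tz": 0.005, "wx": 0, "wy": 0, "wz": 0, "gripper": -1},
  {"tx": 0, "ty": 0, "tz": 0.005, "wx": 0, "wy": 0, "wz": 0, "gripper": -1},
  {"tx": 0, "ty": 0, "tz": 0, "wx": 0, "wy": 0, "wz": 0, "gripper": -1},
  {"tx": 0, "ty": 0, "tz": 0, "wx": 0, "wy": 0, "wz": 0, "gripper": -1},
])

```text
clock: 26.77
ee_pos: [0.6138, -0.1847, 0.189]
orientation: [0.612, 0.791, -0.0, -0.0]
contact_force: [0.2, -0.6, 0.5]
gripper_width: 0.0001
grasp_force: 0.0
```

arm_command([
  {"tx": 0, "ty": 0, "tz": 0.005, "wx": 0, "wy": 0, "wz": 0, "gripper": -1},
  {"tx": 0, "ty": 0, "tz": 0.005, "wx": 0, "wy": 0, "wz": 0, "gripper": -1},
  {"tx": 0, "ty": 0, "tz": 0, "wx": 0, "wy": 0, "wz": 0, "gripper": -1},
  {"tx": 0, "ty": 0, "tz": 0, "wx": 0, "wy": 0, "wz": 0, "gripper": -1},
])

```text
clock: 27.1
ee_pos: [0.614, -0.1847, 0.1854]
orientation: [0.612, 0.791, 0.0, 0.0]
contact_force: [-0.5, 0.2, 4.1]
gripper_width: -0.0005
grasp_force: 2.1
```

arm_command([
  {"tx": 0, "ty": 0, "tz": 0.005, "wx": 0, "wy": 0, "wz": 0, "gripper": -1},
  {"tx": 0, "ty": 0, "tz": 0.003, "wx": 0, "wy": 0, "wz": 0, "gripper": -1},
  {"tx": 0, "ty": 0, "tz": 0, "wx": 0, "wy": 0, "wz": 0, "gripper": -1},
  {"tx": 0, "ty": 0, "tz": 0, "wx": 0, "wy": 0, "wz": 0, "gripper": -1},
])

```text
clock: 27.43
ee_pos: [0.6141, -0.1847, 0.1822]
orientation: [0.612, 0.791, 0.0, 0.0]
contact_force: [-1.2, 0.2, 6.0]
gripper_width: -0.0002
grasp_force: 3.0
```

arm_command([
  {"tx": 0, "ty": 0, "tz": 0.004, "wx": 0, "wy": 0, "wz": 0, "gripper": -1},
  {"tx": 0, "ty": 0, "tz": 0, "wx": 0, "wy": 0, "wz": 0, "gripper": -1},
  {"tx": 0, "ty": 0, "tz": 0, "wx": 0, "wy": 0, "wz": 0, "gripper": -1},
])

```text
clock: 27.68
ee_pos: [0.614, -0.1847, 0.1807]
orientation: [0.612, 0.791, 0.0, 0.0]
contact_force: [-0.4, -0.4, 6.9]
gripper_width: 0.0001
grasp_force: 3.4
```

arm_command([
  {"tx": 0, "ty": 0, "tz": 0.002, "wx": 0, "wy": 0, "wz": 0, "gripper": -1},
  {"tx": 0, "ty": 0, "tz": 0, "wx": 0, "wy": 0, "wz": 0, "gripper": -1},
  {"tx": 0, "ty": 0, "tz": 0, "wx": 0, "wy": 0, "wz": 0, "gripper": -1},
])

```text
clock: 27.93
ee_pos: [0.6141, -0.1847, 0.1802]
orientation: [0.612, 0.791, 0.0, 0.0]
contact_force: [-1.4, -0.6, 8.2]
gripper_width: -0.0005
grasp_force: 4.1
```

arm_command([
  {"tx": 0, "ty": 0, "tz": 0.002, "wx": 0, "wy": 0, "wz": 0, "gripper": -1},
  {"tx": 0, "ty": 0, "tz": 0, "wx": 0, "wy": 0, "wz": 0, "gripper": -1},
  {"tx": 0, "ty": 0, "tz": 0, "wx": 0, "wy": 0, "wz": 0, "gripper": -1},
])

```text
clock: 28.18
ee_pos: [0.6141, -0.1847, 0.1801]
orientation: [0.612, 0.791, 0.0, 0.001]
contact_force: [-3.9, 0.2, 14.6]
gripper_width: -0.0001
grasp_force: 7.0
```

The pump bottomed out at z 0.180: the force jumped to 14.6 N and the travel stopped. I'm retracting straight up, then checking.

arm_command([
  {"tx": 0, "ty": 0, "tz": -0.01, "wx": 0, "wy": 0, "wz": 0, "gripper": -1},
  {"tx": 0, "ty": 0, "tz": -0.015, "wx": 0, "wy": 0, "wz": 0, "gripper": -1},
  {"tx": 0, "ty": 0, "tz": -0.03, "wx": 0, "wy": 0, "wz": 0, "gripper": -1},
  {"tx": 0, "ty": 0, "tz": -0.05, "wx": 0, "wy": 0, "wz": 0, "gripper": -1},
  {"tx": 0, "ty": 0, "tz": -0.05, "wx": 0, "wy": 0, "wz": 0, "gripper": -1},
  {"tx": 0, "ty": 0, "tz": -0.05, "wx": 0, "wy": 0, "wz": 0, "gripper": -1},
  {"tx": 0, "ty": 0, "tz": -0.05, "wx": 0, "wy": 0, "wz": 0, "gripper": -1},
])

```text
clock: 28.77
ee_pos: [0.6135, -0.1846, 0.282]
orientation: [0.612, 0.791, -0.0, -0.0]
contact_force: [0.6, -1.4, 0.0]
gripper_width: 0.0003
grasp_force: 0.0
```

arm_command([
  {"tx": 0, "ty": 0, "tz": 0, "wx": 0, "wy": 0, "wz": 0, "gripper": -1},
  {"tx": 0, "ty": 0, "tz": 0, "wx": 0, "wy": 0, "wz": 0, "gripper": -1},
  {"tx": 0, "ty": 0, "tz": 0, "wx": 0, "wy": 0, "wz": 0, "gripper": -1},
  {"tx": 0, "ty": 0, "tz": 0, "wx": 0, "wy": 0, "wz": 0, "gripper": -1},
])

```text
clock: 29.1
ee_pos: [0.6132, -0.1847, 0.2797]
orientation: [0.612, 0.791, -0.0, -0.001]
contact_force: [-1.0, -0.1, 0.4]
gripper_width: -0.0002
grasp_force: 0.0
```

```bash
python3 - <<'E'
from seg import *
seg('w9',[(.177,.1925),(.1985,.206)],80)
c=cap('top');P=pts(c);Z=P[...,2];v,u=np.mgrid[:384,:512]
for n,(a,b,e,f),lo,hi in [('bowl',(205,255,215,260),.035,.06),('rack+',(155,228,135,185),.053,.08),('caps',(165,215,145,176),.044,.0555)]:
    m=(u>a)&(u<b)&(v>e)&(v<f)&(Z>lo)&(Z<hi); print(n,cv2.minAreaRect((P[m][:,:2]*1000).astype(np.float32)))
E
```

```text
[ 0.61329272 -0.18474052  0.27967601] 104.47549577119534 29.15
0.177 [ 231  173   48   25 1002] [ 609.9 -184.6] [40.8 19.8] 14.3 0.1883
0.177 [219 207  72   9 465] [ 616.  -208.2] [63.4  4.3] 14.8 0.1849
0.1985 [ 211   76   88   90 4378] [ 596.9 -130.8] [65. 65.] 61.3 0.2037
0.1985 [ 218  217   74   61 1826] [ 623.1 -235.8] [63.5 59.9] 14.2 0.2034
bowl ((386.2145690917969, 83.47654724121094), (106.93185424804688, 106.01913452148438), 46.06260299682617)
rack+ ((614.8296508789062, 206.21942138671875), (82.24547576904297, 169.45382690429688), 14.65287971496582)
caps ((612.8916015625, 219.691162109375), (65.61087799072266, 124.83322143554688), 16.527996063232422)
```

The pump head is back up at 0.188, and the tins, bowl and rack are unchanged. Handing in.

```bash
python3 -c "
from workcell import r
print(r.sign_off())"
```

```text
the job is handed in; nothing more can be done
None
```

The cap stands mouth down, fully home in the empty rack bay. The pump head was then pushed right down and came back up, and the job is handed in (about 29 s of the 72 s used); sign-off returned no verdict.

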